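Sort sample cigars by length into sprung display rows

ROBOT

A 6-joint arm with a two-finger parallel gripper is mounted at the origin on the work surface. World frame = base frame: x ahead of the robot, y to its left, z up, the work surface at z = 0. Lengths are in mm, angles in rad, forces in N, time in s.
With the tool pointing down it reaches from about 350 to 775 mm from the base axis. Payload 7.3 kg.
Tool frame: the origin (TCP) lies at the very end of the fingers, on their centre line; the grasp point (between the pads) lies 19 mm behind it; z points along the fingers, y is the line along which they close (so a half turn about z gives the same grasp; the last joint's range is limited). The gripper opens to 92 mm and grips with 3 to 60 N. Pads are 19 mm wide; open, the fingers measure 130 mm over their backs; the gripper's body (75 mm by 190 mm) begins 47 mm behind the grasp point.
Start: joints at [-1.364, 0.342, 1.524, -0, 1.275, -0.146], TCP at [181.425, -492.678, 205.441] pointing down, gripper open.
Joint ranges: [-2.53, 2.53], [-0.77, 2.02], [0.04, 2.7], [-1, 4.14], [0.28, 2.66], [-3.11, 3.11]. Speed limits (rad/s): [2.57, 2.57, 3.14, 3.14, 3.14, 3.14].

INTERFACE

Orientations are given as [roll, pitch, yaw] about the fixed x, y, z axes, in that order (R = Rz(yaw) Ry(pitch) Rx(roll)).
In Python, from plant import get_obs, optics, ticket, finder gives the robot as it stands.
- The arm moves only by the tool send_rows, never from a script. Its arguments are lists of equal length, an entry for each row: "offset": the shift along the tool's x, y, z scaled (see below), a list of three; "delta_rot": the turn, a rotation vector about the tool's x, y, z scaled (see below), a list of three. In form: {"offset": [[dx, dy, dz], ...], "delta_rot": [[rx, ry, rz], ...]}. A call has 1 to 8 rows; each row is the pose to reach, as a shift and turn from the pose commanded when the call began, along the tool's axes at that moment, turning the shorter way round; what a row does not reach only later rows make up. The controller multiplies each number of a shift by 120 mm and each number of a turn by 360 degrees. A row lasts 1/8 s, in which the tool goes at most 62.5 mm and 10.7 degrees, less where a joint would pass 70% of its speed; a pose out of reach is approached as far as the arm can. A call with a number of a shift or a turn outside -1 to 1 is refused whole. A call with a gripper value outside its range is refused whole. "grip" is the opening, from 0 (shut) to 1 (fully open), set as the call begins (left out, the last holds). The fingers move at their own pace and stop on an object; the grip force is fixed at half the most. Time passes only in rows, so rows that repeat a pose let the fingers close. It gives the time, the measured TCP pose, the force, the opening and the grip force at its end, in the units of the state.
- get_obs(): the state, without advancing time (a new reading comes with each control period).
- optics.capture(name): name is "scene" or "side" or "wrist"; returns the picture (384x512x3 uint8, red, green, blue); there is no depth.
- optics.get_calibration(name): a dict with "fx", "fy", "cx", "cy" (pixels), "world_from_camera" (4x4, takes a point from camera to world coordinates). Camera axes: x right, y down, z forward; pixel columns grow to the right and rows downward; lengths in mm; the calibration is good to about 2 mm. The wrist camera is an equidistant fisheye: a pixel r from the principal point sees the ray r / f radians off the axis. A picture is of the moment at which its call begins: read the wrist's pose just before it. get_calibration takes no time and is no camera call; for the wrist camera it gives the pose at the moment of the call.
- ticket.close_job(): hands the job in; it is judged then, once.
Trained networks look in the newest picture that a camera, given by its name, has taken for a name from the list of things; names that differ only in an ending like _2 or _b are one class to them, and where a whole thing is asked for, a point or a joint stands for the part that bears it (a point fixed in the world has none). Each returns a list of dicts, best first, with "confidence" (0 to 1); they miss things now and then, are a little off and sometimes report something else, mostly with a low value. They report only what shows in the picture. A call takes as long as a camera call.
- finder.boxes_of(target, camera): "box" ([left, top, right, bottom] in pixels, round what is visible of it).
- finder.silhouettes(target, camera): "region" (384x512 bool, what is visible of it) and "box" ([left, top, right, bottom] in pixels, round what is visible of it).
- finder.pinpoint(target, camera): "uv" ([column, row] in pixels: a listed point, or the origin of a listed thing).
The state is a dict: "time": time; "joint_positions": joint angles; "dq": joint speeds; "tau": joint torques, N m; "tool_pos": TCP position; "tcp_rot": TCP orientation; "contact_force": force on the tool from outside, world axes, zero at the start; "moment": the same for the moment, N m; "grip_width": finger opening in mm; "finger_force": force on a finger pad.
Only numpy, scipy, OpenCV 4.12 (cv2) and the standard library are available. Lean on these libraries where they do the work, as an engineer would, in place of code of your own. Each camera call takes 0.05 s, during which the arm holds its last target. There are 200 camera calls.

TASK

Sort the three look-alike wooden sample cigars by length into the display tray: clip each one into the row made for its length, one end tucked under the clear roof against the brass spring plunger and the other end down behind the black sill, so that the spring holds it. The holders may have been clamped a little along their rails, so feel for each plunger. Press gently: never drive a plunger back more than 16 mm nor press above 50 N in all on a row, and leave the paste jar, mug and brush alone.

Things in the scene. Friction and masses are not known exactly. Their poses are not given: they have to be found in the camera images.
- sample_short: short sample stick: dark-brown box-pressed wooden dummy cigar, 110 x 22 x 22 mm, about 36 g, with a brass band near one end; otherwise like the other two sticks (110, 135 and 160 mm long). Origin: centre of its underside (lying flat); x along its length, z up. Either end may go to the spring
- mid_short (a point): centre of the short sample stick (11 mm above its underside)
- sample_medium: medium sample stick: dark-brown box-pressed wooden dummy cigar, 135 x 22 x 22 mm, about 45 g, with a brass band near one end; otherwise like the other two sticks (110, 135 and 160 mm long). Origin: centre of its underside (lying flat); x along its length, z up. Either end may go to the spring
- mid_medium (a point): centre of the medium sample stick (11 mm above its underside)
- sample_long: long sample stick: dark-brown box-pressed wooden dummy cigar, 160 x 22 x 22 mm, about 53 g, with a brass band near one end; otherwise like the other two sticks (110, 135 and 160 mm long). Origin: centre of its underside (lying flat); x along its length, z up. Either end may go to the spring
- mid_long (a point): centre of the long sample stick (11 mm above its underside)
- row_short: row for the 110 mm stick: aluminium rail 24 mm wide, 4 mm thick, along x, with a white holder (39 mm wide, floor 10 mm above the origin) clamped on it. Origin: underside of the rail, on the tray. The holder may be clamped up to 12 mm off either way in x, which is not told: feel or look. Centred, its plunger rests at x = -47 mm and its black sill's inner face is at x = 55.5 mm
- spring_short (a joint): brass plunger's travel in m: 0 at rest, grows as pushed towards -x, never over 0.016 (stop at 0.018); 3 N at 0, 6 N at 0.008, 9.2 N at 0.016; 0.0075 with the right stick seated. Plunger 23 mm wide, 24 high; at rest 102.5 mm from the sill, so the 110 mm stick must be tucked in tilted (8 to 25 degrees, spring end lower), pushed 11 to 14 mm past first touch, and its other end lowered inside the sill
- row_medium: row for the 135 mm stick: aluminium rail 24 mm wide, 4 mm thick, along x, with a white holder (39 mm wide, floor 10 mm above the origin) clamped on it. Origin: underside of the rail, on the tray. The holder may be clamped up to 12 mm off either way in x, which is not told: feel or look. Centred, its plunger rests at x = -59.5 mm and its black sill's inner face is at x = 68 mm
- spring_medium (a joint): brass plunger's travel in m: 0 at rest, grows as pushed towards -x, never over 0.016 (stop at 0.018); 3 N at 0, 6 N at 0.008, 9.2 N at 0.016; 0.0075 with the right stick seated. Plunger 23 mm wide, 24 high; at rest 127.5 mm from the sill, so the 135 mm stick must be tucked in tilted (8 to 25 degrees, spring end lower), pushed 11 to 14 mm past first touch, and its other end lowered inside the sill
- row_long: row for the 160 mm stick: aluminium rail 24 mm wide, 4 mm thick, along x, with a white holder (39 mm wide, floor 10 mm above the origin) clamped on it. Origin: underside of the rail, on the tray. The holder may be clamped up to 12 mm off either way in x, which is not told: feel or look. Centred, its plunger rests at x = -72 mm and its black sill's inner face is at x = 80.5 mm
- spring_long (a joint): brass plunger's travel in m: 0 at rest, grows as pushed towards -x, never over 0.016 (stop at 0.018); 3 N at 0, 6 N at 0.008, 9.2 N at 0.016; 0.0075 with the right stick seated. Plunger 23 mm wide, 24 high; at rest 152.5 mm from the sill, so the 160 mm stick must be tucked in tilted (8 to 25 degrees, spring end lower), pushed 11 to 14 mm past first touch, and its other end lowered inside the sill
- tray: fixed board 250 x 240 x 12 mm (origin: centre of underside); rows 75 mm apart in y, any order. Holders: spring end at -x (nearer the robot), pocket 29 mm wide, flared to 10 mm ahead of the resting plunger; clear roof, underside 28, top 32 mm above the floor, front edge at the plunger. Sill end at +x: sill 12 mm high, low cheeks 29 mm apart, 20 mm high; sides open between
- mat: fixed dark rubber mat 240 x 250 x 4 mm on which the sticks lie at first. Origin: centre of its underside
- paste_jar: bystander: amber glass jar, 60 mm across, 75 mm high. Origin: centre of its underside
- mug: bystander: white mug, 76 mm across, 85 mm high, handle at +y. Origin: centre of its underside
- brush: bystander: brush lying along its x axis, handle to -x. Origin: centre of its underside

How it is judged (in metres and radians):
At the end, for the whole second after the job is handed in: Each stick lies released, at rest and flat in the row of its own length, between plunger and sill: centre 18 to 24 mm above the row's origin, within 5 mm of its middle line and 18 mm along it, parallel within 0.06 rad, the plunger held pushed back by more than 5 mm (x of mid_short in the frame of row_short between -0.018 and 0.018 m and y of mid_short in the frame of row_short between -0.005 and 0.005 m and z of mid_short in the frame of row_short between 0.018 and 0.024 m and angle between the x axis of sample_short and the x axis of row_short, either way round below 0.06 rad and value of joint each of spring_short, spring_medium, spring_long above 0.005 m and linear speed of each of sample_short, sample_medium, sample_long below 0.01 m/s and x of mid_medium in the frame of row_medium between -0.018 and 0.018 m and y of mid_medium in the frame of row_medium between -0.005 and 0.005 m and z of mid_medium in the frame of row_medium between 0.018 and 0.024 m and angle between the x axis of sample_medium and the x axis of row_medium, either way round below 0.06 rad and x of mid_long in the frame of row_long between -0.018 and 0.018 m and y of mid_long in the frame of row_long between -0.005 and 0.005 m and z of mid_long in the frame of row_long between 0.018 and 0.024 m and angle between the x axis of sample_long and the x axis of row_long, either way round below 0.06 rad); the robot touches nothing.
It fails at once if a plunger is driven back more than 16 mm, towards its stop (spring force over 9.2 N) (value of joint any of spring_short, spring_medium, spring_long above 0.016 m).
It fails at once if a stick is pressed against a row with more than 50 N in all (contact force between any of sample_short, sample_medium, sample_long and row_short above 50 N or contact force between any of sample_short, sample_medium, sample_long and row_medium above 50 N or contact force between any of sample_short, sample_medium, sample_long and row_long above 50 N).
It fails at once if the gripper presses on a row with more than 50 N in all (contact force between any of the arm, the fingers and row_short above 50 N or contact force between any of the arm, the fingers and row_medium above 50 N or contact force between any of the arm, the fingers and row_long above 50 N).
It fails at once if the paste jar, mug or brush is moved more than 20 mm (distance of any of paste_jar, mug, brush from where it was at the start of the episode above 0.02 m).
It also fails if it takes over 70 s, if anything falls off the work surface, if the arm or the gripper's body presses on something with over 40 N, if the wrist force passes 120 N, or if a joint passes its speed limit or range.

## Working session

There is one attempt and no reset: what is moved stays moved. The work goes in short steps, Python scripts to look and compute and a tool call to move; the robot and the scene stay as the last step left them, time stands still between calls to the robot, and variables do not carry over. Pictures are saved under pics/ and viewed, at most 10 in all, crops included, and the job is handed in when it is done.

Besides the shell and the picture viewer there is one more tool, called after "Emit:" as name(argument=value, ...), one argument or row to a line, values as JSON. send_rows: Moves the arm, as the interface text tells. Its arguments: {"type":"object","properties":{"offset":{"type":"array"},"delta_rot":{"type":"array"},"grip":{"type":"number"}},"required":["offset","delta_rot"]}

```bash
mkdir -p pics; ls; cat > h.py <<'E'
import numpy as np, cv2
from plant import get_obs, optics, ticket, finder
from scipy.spatial.transform import Rotation as R
def ray(cam,uv):
    c=optics.get_calibration(cam);T=np.array(c["world_from_camera"])
    x=(uv[0]-c["cx"])/c["fx"];y=(uv[1]-c["cy"])/c["fy"]
    if cam=="wrist":
        r=np.hypot(x,y);s=np.sin(r)/r if r>1e-9 else 1;d=np.array([x*s,y*s,np.cos(r)])
    else: d=np.array([x,y,1.])
    return T[:3,3],T[:3,:3]@d
def at(cam,uv,z):
    o,d=ray(cam,uv);return o+d*(z-o[2])/d[2]
def proj(cam,p):
    c=optics.get_calibration(cam);T=np.linalg.inv(np.array(c["world_from_camera"]))
    q=T[:3,:3]@np.asarray(p,float)+T[:3,3]
    if cam=="wrist":
        t=np.arctan2(np.hypot(q[0],q[1]),q[2]);k=t/max(np.hypot(q[0],q[1]),1e-9);a,b=q[0]*k,q[1]*k
    else:a,b=q[0]/q[2],q[1]/q[2]
    return np.array([c["fx"]*a+c["cx"],c["fy"]*b+c["cy"]])
def rot(o): return R.from_euler('xyz',o["tcp_rot"])
def plan(pos,rotm):
    """units for move from current measured pose to target pos, rotation R"""
    o=get_obs();r=rot(o)
    d=r.inv().apply(np.array(pos)-o["tool_pos"])/120
    w=(r.inv()*rotm).as_rotvec()/(2*np.pi)
    return np.round(d,4),np.round(w,4)
def save(cam,name):
    im=optics.capture(cam);cv2.imwrite(f"pics/{name}.png",im[:,:,::-1]);return im
E
python3 - <<'E'
from h import *
np.set_printoptions(precision=1,suppress=True)
print(get_obs())
ims=[]
for c in ["scene","side","wrist"]:
    ims.append(save(c,c+"0"))
    print(c,optics.get_calibration(c)["world_from_camera"])
    for t in ["sample_short","sample_medium","sample_long","row_short","row_medium","row_long","tray","mat","paste_jar","mug","brush"]:
        try:
            for d in finder.pinpoint(t,c)[:3]:
                print(t,d["confidence"],np.array(d["uv"]),at(c,d["uv"],12 if 'row' in t else 4))
        except Exception as e: print(t,e)
E
```

```text
pics
{'time': 0.0, 'joint_positions': array([-1.4,  0.3,  1.5, -0. ,  1.3, -0.1]), 'dq': array([-0., -0., -0.,  0., -0.,  0.]), 'tau': array([ -0. , -43.1, -24.4,   0.1,   0.1,  -0. ]), 'tool_pos': array([ 181.3, -492.2,  204.8]), 'tcp_rot': array([-3.1, -0. ,  0.4]), 'contact_force': array([-0.2, -0.2,  0. ]), 'moment': array([-0. ,  0.1,  0. ]), 'finger_force': 0.0, 'grip_width': 91.86205064445123}
scene [[   0.4    0.7   -0.6 1130.3]
 [   0.9   -0.3    0.3 -243.4]
 [   0.    -0.7   -0.7  643.3]
 [   0.     0.     0.     1. ]]
sample_short 0.79 [136.9 211.2] [ 538.8 -252.8    4. ]
sample_short 0.17 [202.8 295.7] [ 790.2 -185.3    4. ]
sample_medium 0.88 [198.7 179.5] [498.1 -96.4   4. ]
sample_long 0.78 [164.4 194.8] [ 514.5 -184.5    4. ]
row_short 0.73 [314.7 159.1] [551.4 191.4  12. ]
row_medium 0.83 [344.1 155.8] [569.8 266.6  12. ]
row_medium 0.52 [199.8 180.1] [508.9 -96.5  12. ]
row_long 0.96 [283.1 160.7] [525.5 115.6  12. ]
tray 0.84 [311.9 159.3] [541.9 190.    4. ]
tray 0.33 [282.2 254.7] [768.4  -9.6   4. ]
mat 0.76 [164.2 195.9] [ 517.7 -185.8    4. ]
paste_jar 0.88 [2
[... 474 characters left out ...]
t 0.71 [209.4 155.8] [550.4 180.7  12. ]
row_short 0.38 [217.6 237. ] [ 491.1 -100.1   12. ]
row_short 0.31 [254.4 284.8] [ 527.1 -247.2   12. ]
row_medium 0.6 [206.3 134.8] [567.3 274.9  12. ]
row_medium 0.58 [208.1 173.1] [528.2 114.2  12. ]
row_long 0.71 [209.2 171.3] [532.8 119.9  12. ]
tray 0.63 [203.4 154.5] [537.9 201.4   4. ]
mat 0.94 [237.4 265. ] [ 510.9 -183.2    4. ]
paste_jar 0.55 [307.  184.6] [758.2 -12.    4. ]
mug 0.94 [288.9 144.4] [779.8 155.6   4. ]
brush 0.67 [349.  230.3] [ 785.  -184.5    4. ]
brush 0.53 [253.8 291.3] [ 522.2 -256.5    4. ]
wrist [[   0.3   -0.9   -0.3  251.5]
 [  -0.9   -0.3   -0.1 -468.2]
 [  -0.     0.3   -1.   384.6]
 [   0.     0.     0.     1. ]]
```

View pics/scene0.png

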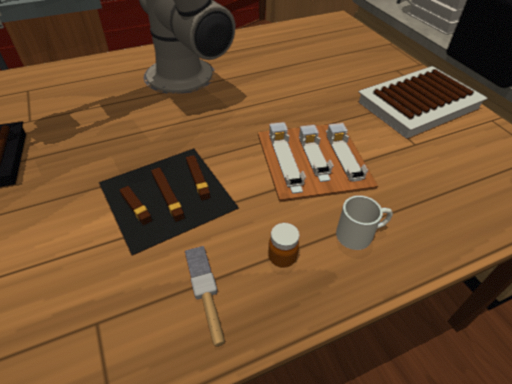

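View pics/side0.png

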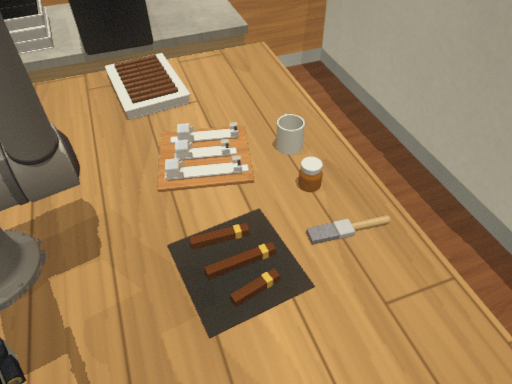

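Scene: sticks on the mat are short (~137,211), long (~165,195) and medium (~199,180). Rows on the tray, from low y to high y, are long (283,160), short (315,159) and medium (344,156). The bystanders are well beyond them.

```bash
python3 - <<'E'
from h import *
o=get_obs();print(o["tool_pos"],o["tcp_rot"])
c=optics.get_calibration("wrist");print(c["fx"],c["cx"],c["cy"])
T=np.array(c["world_from_camera"]);print(rot(o).inv().apply(T[:3,3]-o["tool_pos"]),rot(o).inv().apply(T[:3,2]))
print(plan([450,-180,230],R.from_euler('xyz',[np.pi,0,0])))
for cam in ["scene","side"]:
  optics.capture(cam)
  for t in ["sample_short","sample_medium","sample_long"]:
    for d in finder.silhouettes(t,cam)[:1]:
        ys,xs=np.nonzero(d["region"]); P=np.array([at(cam,p,15)[:2] for p in zip(xs,ys)],np.float32)
        print(cam,t,d["confidence"],cv2.minAreaRect(P))
E
```

```text
[ 181.43671102 -492.66738462  205.41949982] [ 3.14153991e+00 -2.41598891e-05  3.52788671e-01]
297.3186396354542 259.3199757406302 192.44130813650852
[  74.244121      1.2782889  -179.19477811] [-2.76111348e-01 -2.48231876e-04  9.61125622e-01]
(array([ 3.0005, -1.6718, -0.2049]), array([ 0.    , -0.    ,  0.0561]))
scene sample_short 0.58 ((526.6524047851562, -252.85696411132812), (126.12207794189453, 25.443035125732422), 13.521042823791504)
scene sample_medium 0.57 ((496.53375244140625, -99.13748168945312), (25.737606048583984, 152.60707092285156), 86.86595153808594)
scene sample_long 0.72 ((518.5557250976562, -179.5711212158203), (177.0860595703125, 25.407445907592773), 3.8398327827453613)
side sample_short 0.82 ((526.4017333984375, -252.42686462402344), (115.49215698242188, 32.474056243896484), 13.328142166137695)
side sample_medium 0.82 ((496.44757080078125, -99.07049560546875), (39.03337097167969, 135.59603881835938), 88.16211700439453)
side sample_long 0.9 ((520.1192626953125, -179.76803588867188), (162.98057556152344, 35.44795608520508), 4.319110870361328)
```

Emit:
send_rows(
  offset=[
    [0.5,-0.28,-0.035],
    [1,-0.557,-0.068],
    [1,-0.557,-0.068],
  ],
  delta_rot=[
    [0,0,0],
    [0,0,0],
    [0,0,0],
  ],
  grip=1,
)

```text
time: 2.58
tool_pos: [272.6, -386.2, 214.1]
tcp_rot: [3.141, -0.001, 0.356]
contact_force: [-0.9, -0.7, -0.6]
grip_width: 91.6
finger_force: 0.0
```

Emit:
send_rows(
  offset=[
    [0.5,-0.28,-0.035],
    [1,-0.557,-0.068],
    [1,-0.557,-0.068],
  ],
  delta_rot=[
    [0,0,0],
    [0,0,0],
    [0,0,0],
  ],
)

```text
time: 2.95
tool_pos: [362.0, -282.7, 222.1]
tcp_rot: [3.141, -0.0, 0.357]
contact_force: [0.1, 0.0, 0.2]
grip_width: 92.0
finger_force: 0.0
```

Emit:
send_rows(
  offset=[
    [0.5,-0.28,-0.035],
    [1,-0.557,-0.068],
    [1,-0.557,-0.068],
    [1,-0.557,-0.068],
  ],
  delta_rot=[
    [0,0,0.028],
    [0,0,0.0561],
    [0,0,0.0561],
    [0,0,0.0561],
  ],
)

```text
time: 3.45
tool_pos: [450.6, -180.2, 229.7]
tcp_rot: [3.141, 0.0, 0.003]
contact_force: [-1.0, -0.8, 0.7]
grip_width: 91.7
finger_force: 0.0
```

```bash
python3 - <<'E'
from h import *
o=get_obs();print(o["time"],o["tool_pos"],o["tcp_rot"],o["contact_force"])
im=save("wrist","w1")
for t in ["sample_short","sample_medium","sample_long"]:
    for d in finder.silhouettes(t,"wrist")[:1]:
        ys,xs=np.nonzero(d["region"]); P=np.array([at("wrist",p,26)[:2] for p in zip(xs,ys)],np.float32)
        print(t,d["confidence"],d["box"],cv2.minAreaRect(P))
    for d in finder.pinpoint(t.replace("sample","mid"),"wrist")[:1]: print(d["uv"],at("wrist",d["uv"],15))
E
```

```text
3.45 [ 450.62636303 -180.193885    229.73822998] [3.14099094e+00 3.02314341e-05 2.56504719e-03] [-0.96424083 -0.76826156  0.68751951]
sample_short 0.74 [294.2, 65.9, 334.0, 154.4] ((524.672119140625, -253.6353302001953), (110.97738647460938, 26.099740982055664), 13.399815559387207)
[316.2, 109.2] [ 525.24219326 -257.97445034   15.        ]
sample_medium 0.67 [185.6, 78.2, 209.3, 186.4] ((495.3257141113281, -103.53019714355469), (26.973115921020508, 136.57008361816406), 86.76811218261719)
[202.7, 131.4] [ 495.50857444 -107.0749071    15.        ]
sample_long 0.59 [246.5, 53.4, 273.0, 174.9] ((518.4119873046875, -181.21913146972656), (161.0467071533203, 24.257354736328125), 3.5675547122955322)
[260.3, 113.1] [ 518.99053629 -183.613783     15.        ]
```

View pics/w1.png

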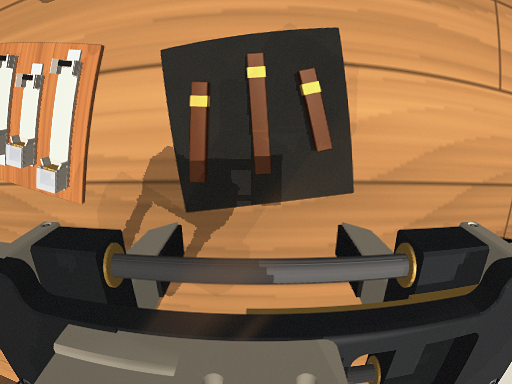

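Wrist view: medium (200,131), long (260,113), short (316,109), fitted sizes match the given ones. Now the tray.

Emit:
send_rows(
  offset=[
    [0,-0.5,0],
    [0,-1,0],
    [0,-1,0],
  ],
  delta_rot=[
    [0,0,0],
    [0,0,0],
    [0,0,0],
  ],
)

```text
time: 4.18
tool_pos: [449.5, -57.4, 230.2]
tcp_rot: [-3.141, -0.0, 0.005]
contact_force: [0.2, -0.2, -0.9]
grip_width: 92.0
finger_force: 0.0
```

Emit:
send_rows(
  offset=[
    [0,-0.5,0],
    [0,-1,0],
    [0,-1,0],
  ],
  delta_rot=[
    [0,0,0],
    [0,0,0],
    [0,0,0],
  ],
)

```text
time: 4.55
tool_pos: [449.8, 61.9, 230.0]
tcp_rot: [-3.141, -0.0, 0.005]
contact_force: [0.0, -0.5, 0.8]
grip_width: 91.7
finger_force: 0.0
```

Emit:
send_rows(
  offset=[
    [0,-0.5,0],
    [0,-1,0],
    [0,-1,0],
    [0,-1,0],
    [0,-1,0],
  ],
  delta_rot=[
    [0,0,0],
    [0,0,0],
    [0,0,0],
    [0,0,0],
    [0,0,0],
  ],
)

```text
time: 5.18
tool_pos: [450.4, 177.9, 229.9]
tcp_rot: [3.141, -0.0, -0.002]
contact_force: [-0.8, 0.7, -0.5]
grip_width: 91.9
finger_force: 0.0
```

```bash
python3 - <<'E'
from h import *
o=get_obs();print(o["time"],o["tool_pos"],o["tcp_rot"],o["contact_force"])
im=save("wrist","w2")
cv2.imwrite("pics/w2c.png",cv2.resize(im[30:220,130:400,::-1],None,fx=2.9,fy=2.9,interpolation=cv2.INTER_CUBIC))
for t in ["tray","row_short","row_medium","row_long"]:
    for d in finder.silhouettes(t,"wrist")[:1]:
        ys,xs=np.nonzero(d["region"]); P=np.array([at("wrist",p,12 if t=="tray" else 30)[:2] for p in zip(xs,ys)],np.float32)
        print(t,d["confidence"],d["box"],cv2.minAreaRect(P))
    for d in finder.pinpoint(t,"wrist")[:1]: print(d["uv"],at("wrist",d["uv"],12))
E
```

```text
5.175 [450.37490225 177.94230903 229.86684522] [ 3.14098478e+00 -4.05248347e-05 -2.37373274e-03] [-0.79827741  0.71240349 -0.47772258]Traceback (most recent call last):
  File "<stdin>", line 7, in <module>
  File "h.py", line 12, in at
    o,d=ray(cam,uv);return o+d*(z-o[2])/d[2]
        ~~~^^^^^^^^
  File "h.py", line 5, in ray
    c=optics.get_calibration(cam);T=np.array(c["world_from_camera"])
ValueError: time passes only in moves, steps and waits
```

View pics/w2c.png

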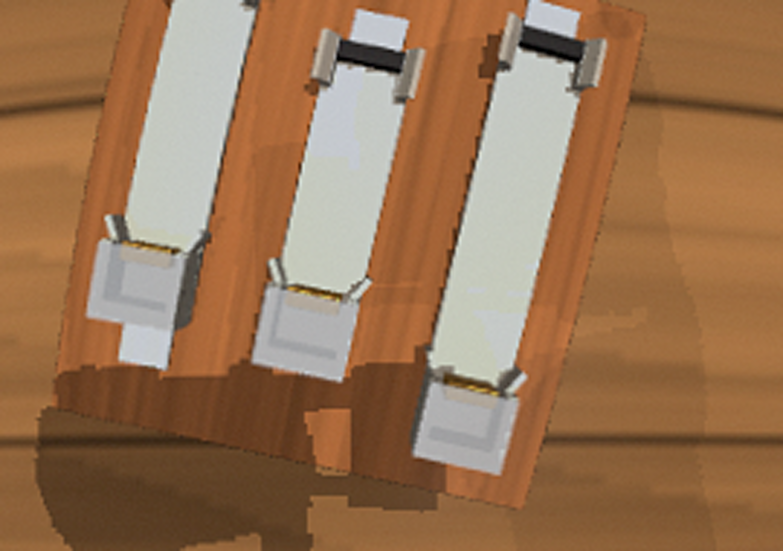

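```bash
sed -i 's/^def ray/_C={}\ndef cal(cam):\n    if cam not in _C:_C[cam]=optics.get_calibration(cam)\n    return _C[cam]\ndef ray/; s/c=optics.get_calibration(cam)/c=cal(cam)/' h.py; python3 - <<'E'
from h import *
np.set_printoptions(precision=2,suppress=True)
im=save("wrist","w3")
cv2.imwrite("pics/w3c.png",cv2.resize(im[0:110,120:360,::-1],None,fx=3.3,fy=3.3,interpolation=cv2.INTER_CUBIC))
for t in ["tray","row_short","row_medium","row_long"]:
    for d in finder.silhouettes(t,"wrist")[:1]:
        ys,xs=np.nonzero(d["region"]); P=np.array([at("wrist",p,12 if t=="tray" else 30)[:2] for p in zip(xs,ys)],np.float32)
        print(t,d["confidence"],d["box"],cv2.minAreaRect(P))
    for d in finder.pinpoint(t,"wrist")[:1]: print(d["uv"],at("wrist",d["uv"],12))
f=lambda u,v:(130+u/2.9,30+v/2.9)
for n,u,v,z in [("S sill",338,60,22),("S sill",402,72,22),("L sill",520,50,22),("L sill",580,62,22),("M roof edge",98,237,54),("M roof edge",186,253,54),("S roof edge",265,281,54),("S roof",357,297,54),("L roof edge",425,370,54),("L roof",518,390,54),
  ("S floorL",318,110,22),("S floorL",284,265,22),("S floorR",405,110,22),("S floorR",370,280,22)]:
    print(n,at("wrist",f(u,v),z))
E
```

```text
tray 0.85 [147.1, 0.0, 353.3, 204.0] ((539.5830078125, 193.53358459472656), (240.55662536621094, 250.95828247070312), 77.25770568847656)
[249.2, 100.2] [537.01 190.95  12.  ]
row_short 0.77 [216.0, 32.6, 278.1, 162.9] ((542.1680297851562, 193.57763671875), (46.08071517944336, 165.42514038085938), 77.18827819824219)
[248.9, 88.5] [552.69 191.29  12.  ]
row_medium 0.79 [159.3, 7.2, 219.3, 155.6] ((562.9667358398438, 267.37481689453125), (50.17557907104492, 193.7924346923828), 76.41785430908203)
[194.0, 77.4] [570.11 264.54  12.  ]
row_long 0.86 [273.4, 30.1, 339.8, 195.0] ((524.6028442382812, 119.2634048461914), (47.98616027832031, 215.60409545898438), 76.71278381347656)
[303.8, 104.0] [532.69 118.66  12.  ]
S sill [602.24 193.9   22.  ]
S sill [596.57 165.69  22.  ]
L sill [608.53 113.05  22.  ]
L sill [604.61  85.55  22.  ]
M roof edge [525.4  294.23  54.  ]
M roof edge [516.82 255.91  54.  ]
S roof edge [504.21 222.92  54.  ]
S roof [497.14 185.05  54.  ]
L roof edge [466.63 156.85  54.  ]
L roof [458.38 117.31  54.  ]
S floorL [579.26 202.74  22.  ]
S floorL [509.43 218.32  22.  ]
S floorR [579.06 164.39  22.  ]
S floorR [502.3 179.9  22. ]
```

View pics/w3c.png

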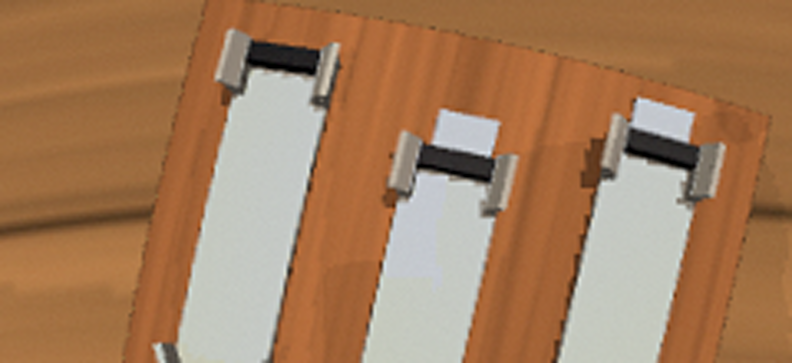

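Emit:
send_rows(
  offset=[
    [0.075,0.42,0.15],
    [0.15,0.85,0.3],
  ],
  delta_rot=[
    [0,0,0],
    [0,0,0],
  ],
  grip=0.6,
)

```text
time: 5.98
tool_pos: [468.2, 77.3, 193.6]
tcp_rot: [3.141, -0.001, 0.003]
contact_force: [0.5, 0.2, -0.7]
grip_width: 76.1
finger_force: 0.0
```

Emit:
send_rows(
  offset=[
    [0.075,0.42,0.15],
    [0.15,0.85,0.3],
  ],
  delta_rot=[
    [0,0,0],
    [0,0,0],
  ],
)

```text
time: 6.22
tool_pos: [486.2, -25.6, 157.5]
tcp_rot: [3.141, -0.001, 0.001]
contact_force: [1.0, 0.4, -0.6]
grip_width: 57.3
finger_force: 0.0
```

Emit:
send_rows(
  offset=[
    [0.04,0.31,0.2],
    [0.074,0.633,0.45],
    [0.074,0.633,0.45],
    [0.074,0.633,0.45],
  ],
  delta_rot=[
    [0,0,0.005],
    [0,0,0.009],
    [0,0,0.009],
    [0,0,0.009],
  ],
)

```text
time: 6.72
tool_pos: [495.0, -99.7, 104.2]
tcp_rot: [-3.141, -0.0, -0.056]
contact_force: [1.1, 0.5, -0.3]
grip_width: 55.3
finger_force: 0.0
```

```bash
python3 - <<'E'
from h import *
print(get_obs()["tool_pos"]);print(plan([495.3,-102,7.5],R.from_euler('xyz',[np.pi,0,np.radians(-3.2)])))
save("wrist","w4")
for d in finder.silhouettes("sample_medium","wrist")[:1]:
        ys,xs=np.nonzero(d["region"]); P=np.array([at("wrist",p,26)[:2] for p in zip(xs,ys)],np.float32)
        print(d["confidence"],d["box"],cv2.minAreaRect(P))
for n,u,v,z in [("M sill",247,66,22),("M sill",318,75,22),("S",418,172,22),("S",492,182,22),("L",625,155,22),("L",698,168,22)]: pass
E
```

```text
[494.96395495 -99.66189523 104.22495593]
(array([0.0038, 0.0195, 0.806 ]), array([-0.    , -0.    , -0.0001]))
0.97 [246.6, 116.4, 269.9, 260.6] ((497.3047790527344, -99.78759002685547), (22.787647247314453, 134.05564880371094), 86.88804626464844)
```

Emit:
send_rows(
  offset=[
    [0.01,0,0.4],
    [0.015,0,0.75],
    [0.015,0,0.805],
    [0.015,0,0.805],
  ],
  delta_rot=[
    [0,0,0],
    [0,0,0],
    [0,0,0],
    [0,0,0],
  ],
)

```text
time: 7.32
tool_pos: [497.4, -99.8, 8.3]
tcp_rot: [3.141, -0.001, -0.055]
contact_force: [0.8, 0.4, 1.0]
grip_width: 55.2
finger_force: 0.0
```

Emit:
send_rows(
  offset=[
    [0,0,0],
    [0,0,0],
    [0,0,0],
    [0,0,0],
    [0,0,0],
  ],
  delta_rot=[
    [0,0,0],
    [0,0,0],
    [0,0,0],
    [0,0,0],
    [0,0,0],
  ],
  grip=0,
)

```text
time: 7.95
tool_pos: [496.6, -100.2, 7.3]
tcp_rot: [3.142, -0.0, -0.056]
contact_force: [-0.2, 0.4, 0.3]
grip_width: 9.8
finger_force: 0.0
```

Emit:
send_rows(
  offset=[
    [0,0,-0.3],
    [0,0,-0.8],
    [0,0,-1],
    [0,0,-1],
    [0,0,-1],
  ],
  delta_rot=[
    [0,0,0],
    [0,0,0],
    [0,0,0],
    [0,0,0],
    [0,0,0],
  ],
)

```text
time: 8.57
tool_pos: [495.8, -99.9, 126.1]
tcp_rot: [-3.141, 0.002, -0.056]
contact_force: [-0.9, -0.1, -0.9]
grip_width: 0.7
finger_force: 0.0
```

```bash
python3 - <<'E'
from h import *
o=get_obs();print(o["time"],o["tool_pos"],o["tcp_rot"],o["grip_width"])
im=save("wrist","w5")
cv2.imwrite("pics/w5s.png",optics.capture("side")[200:300,170:320,::-1].repeat(4,0).repeat(4,1))
for d in finder.silhouettes("sample_medium","wrist")[:1]:
        z=o["tool_pos"][2]-3.5+22
        ys,xs=np.nonzero(d["region"]); P=np.array([at("wrist",p,z)[:2] for p in zip(xs,ys)],np.float32)
        print(d["confidence"],d["box"],cv2.minAreaRect(P))
        r=rot(o).inv(); Q=np.c_[P,np.full(len(P),z)]-o["tool_pos"]; Q=r.apply(Q); print("tool-frame x extent",Q[:,0].min(),Q[:,0].max(),Q[:,1].min(),Q[:,1].max())
cal("wrist")
# row data from w3
_C["wrist"]=None
E
```

```text
8.575 [495.79660998 -99.89856625 126.07124512] [-3.14104732e+00  2.08274255e-03 -5.62654671e-02] 0.7197590652552044
0.7 [246.3, 118.1, 270.7, 227.4] ((535.7938842773438, -103.11883544921875), (13.008134841918945, 62.206668853759766), 86.4483642578125)
tool-frame x extent 8.978828714253329 71.16020230004965 -5.476243282648249 7.538430706501922Traceback (most recent call last):
  File "<stdin>", line 12, in <module>
NameError: name '_C' is not defined
```

View pics/w5.png

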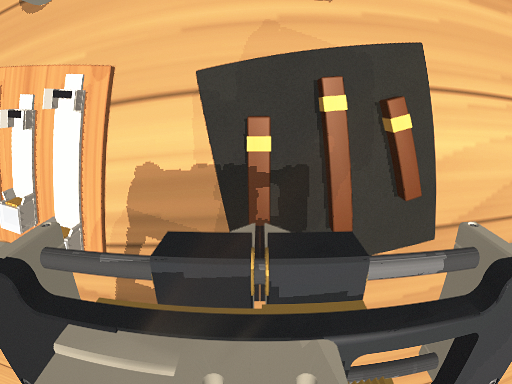

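```bash
python3 - <<'E'
from h import *
im=save("side","s5")
cv2.imwrite("pics/s5c.png",cv2.resize(im[150:340,150:400,::-1],None,fx=3.1,fy=3.1,interpolation=cv2.INTER_CUBIC))
for t in ["sample_short","sample_medium","sample_long"]:
    for d in finder.silhouettes(t,"side")[:1]:
        ys,xs=np.nonzero(d["region"]); P=np.array([at("side",p,15)[:2] for p in zip(xs,ys)],np.float32)
        print(t,d["confidence"],d["box"],cv2.minAreaRect(P))
E
```

```text
sample_short 0.9 [227.3, 269.0, 277.1, 307.9] ((526.61376953125, -253.9541015625), (115.26904296875, 34.32541275024414), 14.16678237915039)
sample_medium 0.21 [192.1, 225.5, 250.0, 246.0] ((496.1831970214844, -99.05122375488281), (38.32439422607422, 136.9936065673828), 87.64950561523438)
sample_long 0.69 [205.0, 241.9, 275.4, 280.5] ((519.9413452148438, -179.09815979003906), (161.59622192382812, 36.41938018798828), 4.084011554718018)
```

View pics/s5c.png

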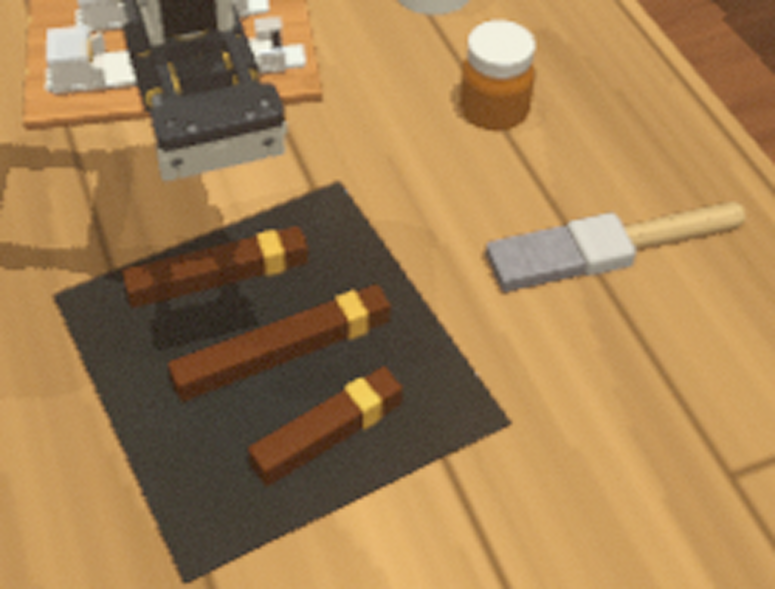

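```bash
python3 - <<'E'
from h import *
o=get_obs();p=np.array(o["tool_pos"]);r=rot(o);print(p)
for n,q in [("tcp",[0,0,0]),("grasp",[0,0,-19]),("body",[0,0,-66]),("bodyx+",[37,0,-66]),("bodyx-",[-37,0,-66])]:
    w=p+r.apply(q);u=proj("side",w);print(n,u,(u-150)*3.1,proj("wrist",w))
print("stick under", proj("wrist",[497,-100,26]), (proj("side",[497,-100,26])-150)*3.1)
for c in (21,22,23): pass
E
python3 - <<'E'
import cv2,sys
sys.path.insert(0,'.')
im=cv2.imread('pics/s5.png')[125:235,150:300]
a=cv2.resize(im,None,fx=4,fy=4,interpolation=cv2.INTER_CUBIC)
cv2.imwrite('pics/s5d.png',a)
E
```

```text
[ 496.37944662 -100.1085501   126.65883312]
tcp [215.62764665 202.35394193] [203.44570461 162.29721997] [257.47036954 226.76364099]
grasp [214.87076349 196.09727032] [201.09936683 142.90153798] [257.27084326 239.07435752]
body [212.89184009 179.73876923] [194.96470426  92.19018462] [256.57413357 282.80577876]
bodyx+ [230.97620515 175.80869223] [251.02623597  80.0069459 ] [256.2971509  204.99802192]
bodyx- [194.47422181 183.74126851] [137.8700876  104.59793239] [256.87501845 340.87401351]
stick under [258.00566841 186.13232464] [215.68252915 255.41820221]
```

View pics/s5d.png

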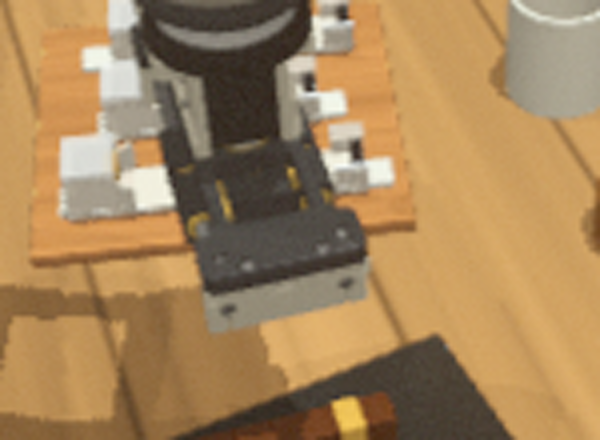

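The fingers shut empty, though the stick looks unmoved and the TCP projects correctly. I'll descend again, open, and look before closing.

Emit:
send_rows(
  offset=[
    [0,0,0],
    [0,0,0],
    [0,0,0],
    [0,0,0.2],
    [0,0,0.6],
    [0,0,0.95],
    [0,0,0.99],
    [0,0,0.99],
  ],
  delta_rot=[
    [0,0,0],
    [0,0,0],
    [0,0,0],
    [0,0,0],
    [0,0,0],
    [0,0,0],
    [0,0,0],
    [0,0,0],
  ],
  grip=0.6,
)

```text
time: 9.93
tool_pos: [497.3, -100.4, 9.3]
tcp_rot: [3.141, -0.001, -0.056]
contact_force: [0.4, 0.0, 0.7]
grip_width: 55.4
finger_force: 0.0
```

```bash
python3 - <<'E'
from h import *
a=save("wrist","w6");b=save("side","s6");c=save("scene","c6");o=get_obs()
print(o["tool_pos"],o["grip_width"])
f=lambda im,cam:(lambda u:cv2.resize(im[max(u[1]-60,0):u[1]+60,max(u[0]-60,0):u[0]+60,::-1],(390,390),interpolation=cv2.INTER_CUBIC))(proj(cam,o["tool_pos"]).astype(int))
cv2.imwrite("pics/j6.png",np.hstack([f(b,"side"),f(c,"scene")]))
E
```

```text
[ 497.86535868 -100.60741659   10.19891396] 55.01534210588008
```

View pics/j6.png

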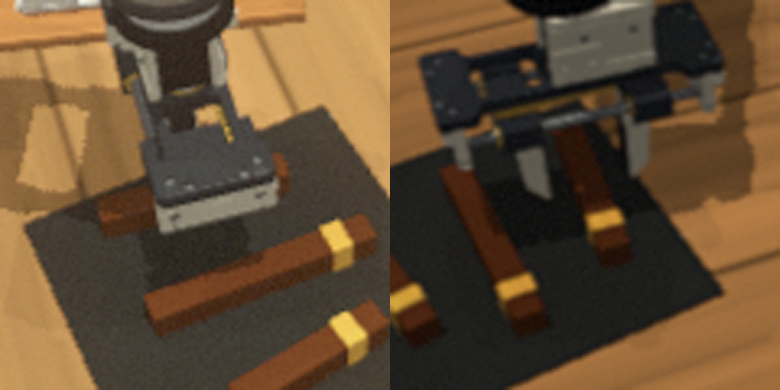

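Emit:
send_rows(
  offset=[
    [0,0,0],
    [0,0,0],
    [0,0,0],
  ],
  delta_rot=[
    [0,0,0],
    [0,0,0],
    [0,0,0],
  ],
  grip=0.15,
)

```text
time: 10.45
tool_pos: [496.7, -100.2, 8.8]
tcp_rot: [3.141, -0.0, -0.056]
contact_force: [-1.0, -0.6, 0.1]
grip_width: 29.7
finger_force: 0.0
```

Emit:
send_rows(
  offset=[
    [0,0,0],
    [0,0,0],
  ],
  delta_rot=[
    [0,0,0],
    [0,0,0],
  ],
)

```text
time: 10.7
tool_pos: [496.6, -100.2, 8.5]
tcp_rot: [3.142, 0.0, -0.056]
contact_force: [0.8, -0.5, -0.3]
grip_width: 14.3
finger_force: 0.0
```

```bash
python3 - <<'E'
from h import *
b=save("side","s7");c=save("scene","c7");o=get_obs()
print(o["tool_pos"],o["grip_width"],o["finger_force"],o["contact_force"])
f=lambda im,cam:(lambda u:cv2.resize(im[max(u[1]-60,0):u[1]+60,max(u[0]-60,0):u[0]+60,::-1],(390,390),interpolation=cv2.INTER_CUBIC))(proj(cam,o["tool_pos"]).astype(int))
cv2.imwrite("pics/j7.png",np.hstack([f(b,"side"),f(c,"scene")]))
E
```

```text
[ 496.58915199 -100.17532068    8.44246802] 13.74691949968707 0.0 [-0.58881177  0.0999335   0.08868127]
```

```bash
python3 - <<'E'
from h import *
np.set_printoptions(precision=1,suppress=True)
p=get_obs()["tool_pos"]
t=proj("scene",p)
for z in (0,10,20,30): print(z,proj("scene",[497,-100-32,z])-t,proj("scene",[497,-100+32,z])-t)
for cam in ["scene","side","wrist"]:
    im=optics.capture(cam)
    for d in finder.silhouettes("sample_medium",cam)[:2]:
        ys,xs=np.nonzero(d["region"]); m=d["region"]
        for z in (15,26):
            P=np.array([at(cam,q,z)[:2] for q in zip(xs,ys)],np.float32);print(cam,z,d["confidence"],d["box"],cv2.minAreaRect(P))
c=cv2.imread("pics/c7.png");c6=cv2.imread("pics/c6.png")
# brown mask extents along stick in scene: both pics
for n in ("scene0","c6","c7"):
    im=cv2.imread(f"pics/{n}.png").astype(int); B,G,Rr=im[...,0],im[...,1],im[...,2]
    m=(Rr>1.5*G)&(Rr<140)&(Rr>50)&(B<50); sub=m[140:215,180:220]; print(n,["".join(".#"[v] for v in row) for row in sub[::3]][:25])
E
```

```text
0 [-12.4   6.4] [13.1 -1.1]
10 [-12.9   3.4] [12.8 -4.1]
20 [-13.5   0.4] [12.5 -7.1]
30 [-14.   -2.7] [ 12.2 -10.1]
scene 15 0.91 [194.1, 159.2, 211.4, 199.9] ((500.7452392578125, -99.21200561523438), (25.643753051757812, 147.0017547607422), 86.6455078125)
scene 26 0.91 [194.1, 159.2, 211.4, 199.9] ((511.7686767578125, -101.73648834228516), (25.194759368896484, 144.42788696289062), 86.64551544189453)
scene 15 0.67 [334.4, 131.1, 341.8, 140.1] ((500.5122985839844, 292.30023193359375), (21.29705238342285, 33.03011703491211), 57.75853729248047)
scene 26 0.67 [334.4, 131.1, 341.8, 140.1] ((511.53985595703125, 282.9208068847656), (20.92414665222168, 32.451847076416016), 57.7584342956543)
side 15 0.83 [190.7, 221.2, 249.8, 247.4] ((497.3146057128906, -99.54896545410156), (39.177513122558594, 139.28758239746094), 88.22570037841797)
side 26 0.83 [190.7, 221.2, 249.8, 247.4] ((495.603271484375, -108.15819549560547), (38.600685119628906, 137.23678588867188), 88.22570037841797)
side 15 0.37 [204.9, 239.4, 275.6, 279.7] ((519.9169921875, -179.71633911132812), (164.35877990722656, 37.389068603515625), 4.83737850189209)
side 26 0.37 [204.9, 239.4, 275.6, 279.7] ((517.8728637695312, -187.14523315429688), (161.93887329101562, 36.83856964111328), 4.837380886077881)
wrist 15 0.62 [237.1, 121.6, 273.2, 311.4] ((499.7688293457031, -100.28750610351562), (23.73269271850586, 129.61520385742188), 86.81334686279297)
wrist 26 0.62 [237.1, 121.6, 273.2, 311.4] ((504.3204345703125, -100.62737274169922), (22.22061538696289, 121.3570556640625), 86.81333923339844)Traceback (most recent call last):
  File "<stdin>", line 16, in <module>
  File "<stdin>", line 16, in <genexpr>
TypeError: string indices must be integers, not 'numpy.bool'
```

```bash
python3 - <<'E'
from h import *
p=np.array(get_obs()["tool_pos"])
w=save("wrist","w8");c=cv2.imread("pics/c7.png");c6=cv2.imread("pics/c6.png");w=w[:,:,::-1]
u=proj("scene",p).astype(int)
f=lambda im,a,b,W,H:cv2.resize(im[a[0]:a[1],b[0]:b[1]],(W,H),interpolation=cv2.INTER_CUBIC)
top=np.hstack([f(c6,(u[1]-40,u[1]+28),(u[0]-45,u[0]+45),398,300),f(c,(u[1]-40,u[1]+28),(u[0]-45,u[0]+45),398,300)])
w6=cv2.imread("pics/w6.png")
bot=np.hstack([f(w6,(150,330),(140,380),398,298),f(w,(150,330),(140,380),398,298)])
cv2.imwrite("pics/k.png",np.vstack([top,bot]));print(get_obs()["grip_width"])
E
```

```text
13.973616218445484
```

View pics/k.png

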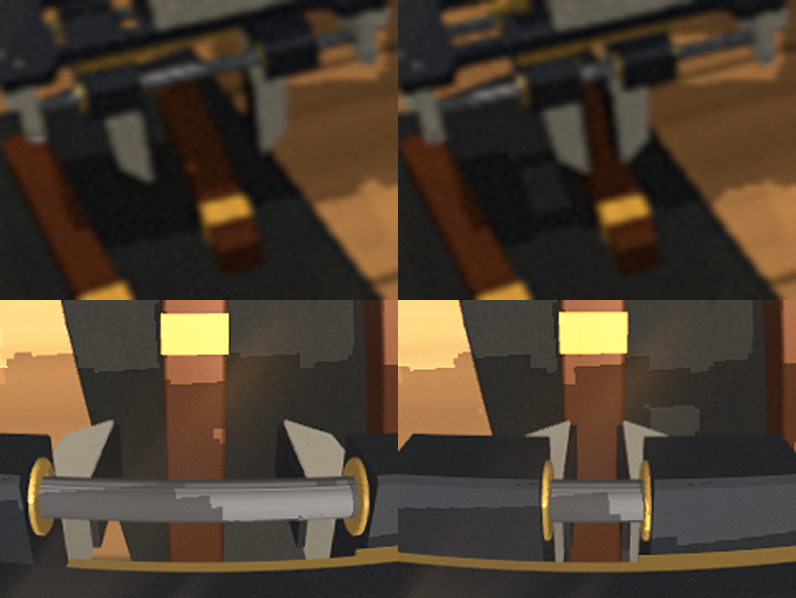

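The fingers look shut to less than the stick's width while "straddling" it, so the tips may really hang above the stick. Checking the true tip height from this picture's geometry.

```bash
python3 - <<'E'
from h import *
np.set_printoptions(precision=1,suppress=True)
o=get_obs();p=np.array(o["tool_pos"]);r=rot(o)
print("wrist seen tips (207.5,223.7),(312,223.7); scene seen offs (-11,1.4),(14.2,-5.9)")
t=proj("scene",p)
for x in (9.5,0):
  for z in (0,-10,-19,-28):
    a=[p+r.apply([x,s*27.5,z]) for s in (1,-1)]
    print(x,z,[proj("wrist",q) for q in a][::-1],[proj("scene",q)-t for q in a])
E
```

```text
wrist seen tips (207.5,223.7),(312,223.7); scene seen offs (-11,1.4),(14.2,-5.9)
9.5 0 [array([214.8, 212.9]), array([300.1, 213. ])] [array([-10.3,   5.5]), array([12.2, -0.1])]
9.5 -10 [array([212.6, 218.5]), array([302.2, 218.6])] [array([-10.8,   2.5]), array([11.9, -3.1])]
9.5 -19 [array([210.3, 224. ]), array([304.2, 224.1])] [array([-11.3,  -0.2]), array([11.6, -5.9])]
9.5 -28 [array([207.8, 230. ]), array([306.5, 230.1])] [array([-11.8,  -3. ]), array([11.4, -8.7])]
0 0 [array([215.6, 226.5]), array([299.4, 226.6])] [array([-11.3,   2.8]), array([11.1, -2.8])]
0 -10 [array([213.4, 232.6]), array([301.4, 232.7])] [array([-11.8,  -0.2]), array([10.8, -5.8])]
0 -19 [array([211.2, 238.7]), array([303.3, 238.8])] [array([-12.3,  -3. ]), array([10.5, -8.5])]
0 -28 [array([208.9, 245.3]), array([305.5, 245.4])] [array([-12.7,  -5.7]), array([ 10.2, -11.3])]
```

Tips appear about 19 mm short of the reported TCP, so I'll open and feel gently downward for the mat.

Emit:
send_rows(
  offset=[
    [0,0,0],
    [0,0,0],
    [0,0,0],
    [0,0,0],
    [0,0,0.02],
    [0,0,0.04],
  ],
  delta_rot=[
    [0,0,0],
    [0,0,0],
    [0,0,0],
    [0,0,0],
    [0,0,0],
    [0,0,0],
  ],
  grip=0.6,
)

```text
time: 11.9
tool_pos: [496.6, -100.2, 3.5]
tcp_rot: [3.142, 0.0, -0.056]
contact_force: [-0.1, 0.4, 1.3]
grip_width: 55.1
finger_force: 0.0
```

Emit:
send_rows(
  offset=[
    [0,0,0.01],
    [0,0,0.02],
    [0,0,0.02],
  ],
  delta_rot=[
    [0,0,0],
    [0,0,0],
    [0,0,0],
  ],
)

```text
time: 12.28
tool_pos: [496.6, -100.2, 1.2]
tcp_rot: [3.142, 0.0, -0.056]
contact_force: [0.0, -0.6, -0.5]
grip_width: 54.9
finger_force: 0.0
```

Emit:
send_rows(
  offset=[
    [0,0,0.025],
    [0,0,0.05],
    [0,0,0.075],
    [0,0,0.075],
  ],
  delta_rot=[
    [0,0,0],
    [0,0,0],
    [0,0,0],
    [0,0,0],
  ],
)

```text
time: 12.78
tool_pos: [496.4, -100.1, -8.0]
tcp_rot: [-3.141, 0.001, -0.056]
contact_force: [-0.3, -0.0, -0.5]
grip_width: 55.0
finger_force: 0.0
```

Emit:
send_rows(
  offset=[
    [0,0,0.01],
    [0,0,0.02],
    [0,0,0.03],
    [0,0,0.03],
  ],
  delta_rot=[
    [0,0,0],
    [0,0,0],
    [0,0,0],
    [0,0,0],
  ],
)

```text
time: 13.28
tool_pos: [496.6, -100.2, -11.4]
tcp_rot: [3.142, 0.0, -0.056]
contact_force: [1.1, 0.1, -0.3]
grip_width: 55.1
finger_force: 0.0
```

Emit:
send_rows(
  offset=[
    [0,0,0.01],
    [0,0,0.015],
    [0,0,0.015],
  ],
  delta_rot=[
    [0,0,0],
    [0,0,0],
    [0,0,0],
  ],
)

```text
time: 13.65
tool_pos: [496.6, -100.2, -13.2]
tcp_rot: [3.142, 0.0, -0.056]
contact_force: [-0.3, 0.2, -0.8]
grip_width: 55.0
finger_force: 0.0
```

Emit:
send_rows(
  offset=[
    [0,0,0.005],
    [0,0,0.01],
    [0,0,0.01],
  ],
  delta_rot=[
    [0,0,0],
    [0,0,0],
    [0,0,0],
  ],
)

```text
time: 14.02
tool_pos: [496.6, -100.2, -14.4]
tcp_rot: [3.142, 0.0, -0.056]
contact_force: [-0.8, 0.1, -0.3]
grip_width: 55.2
finger_force: 0.0
```

Emit:
send_rows(
  offset=[
    [0,0,0.005],
    [0,0,0.01],
    [0,0,0.01],
  ],
  delta_rot=[
    [0,0,0],
    [0,0,0],
    [0,0,0],
  ],
)

```text
time: 14.4
tool_pos: [496.6, -100.2, -15.6]
tcp_rot: [3.142, 0.0, -0.056]
contact_force: [-0.6, 0.6, -0.4]
grip_width: 55.3
finger_force: 0.0
```

Emit:
send_rows(
  offset=[
    [0,0,0.01],
    [0,0,0.015],
    [0,0,0.015],
  ],
  delta_rot=[
    [0,0,0],
    [0,0,0],
    [0,0,0],
  ],
)

```text
time: 14.78
tool_pos: [496.6, -100.2, -17.0]
tcp_rot: [3.141, -0.0, -0.056]
contact_force: [-1.6, 0.5, 4.5]
grip_width: 55.2
finger_force: 2.2
```

Emit:
send_rows(
  offset=[
    [0,0,0.01],
    [0,0,0.015],
    [0,0,0.015],
  ],
  delta_rot=[
    [0,0,0],
    [0,0,0],
    [0,0,0],
  ],
)

```text
time: 15.15
tool_pos: [496.7, -100.2, -17.2]
tcp_rot: [3.141, -0.001, -0.056]
contact_force: [-5.6, 2.5, 22.0]
grip_width: 55.2
finger_force: 11.3
```

Contact at reported z ≈ -17, so the true tip is 21 mm behind the reported TCP. Rise 3.5 mm clear of the mat, then grip.

Emit:
send_rows(
  offset=[
    [0,0,-0.045],
    [0,0,-0.045],
  ],
  delta_rot=[
    [0,0,0],
    [0,0,0],
  ],
)

```text
time: 15.4
tool_pos: [496.9, -100.3, -13.5]
tcp_rot: [3.141, -0.001, -0.056]
contact_force: [0.0, -0.1, -0.1]
grip_width: 55.0
finger_force: 0.0
```

Emit:
send_rows(
  offset=[
    [0,0,0],
    [0,0,0],
    [0,0,0],
    [0,0,0],
    [0,0,0],
    [0,0,0],
  ],
  delta_rot=[
    [0,0,0],
    [0,0,0],
    [0,0,0],
    [0,0,0],
    [0,0,0],
    [0,0,0],
  ],
  grip=0,
)

```text
time: 16.15
tool_pos: [496.6, -100.2, -13.8]
tcp_rot: [3.142, 0.0, -0.056]
contact_force: [0.3, 0.0, -0.6]
grip_width: 21.9
finger_force: 30.0
```

Emit:
send_rows(
  offset=[
    [0,0,-0.2],
    [0,0,-0.6],
    [0,0,-1],
    [0,0,-1],
    [0,0,-1],
  ],
  delta_rot=[
    [0,0,0],
    [0,0,0],
    [0,0,0],
    [0,0,0],
    [0,0,0],
  ],
)

```text
time: 16.77
tool_pos: [496.1, -100.0, 105.8]
tcp_rot: [-3.141, 0.001, -0.056]
contact_force: [0.2, 0.8, -1.7]
grip_width: 22.1
finger_force: 30.0
```

```bash
cat >> h.py <<'E'
TIP=21.
EX=np.array([.9754,-.2205,0]);EY=np.array([.2205,.9754,0]);YAW=-.2223
O=np.array([539.6,193.5,12.])
ROWS=dict(long=O-75*EY,short=O,medium=O+75*EY)
def gotip(tip,yaw,pitch=0):
    """plan units so that the true finger tip sits at tip"""
    r=R.from_euler('xyz',[np.pi,pitch,yaw]); z=r.apply([0,0,1])
    return plan(np.array(tip)+TIP*z,r)
E
python3 - <<'E'
from h import *
np.set_printoptions(precision=2,suppress=True)
o=get_obs();print(o["tool_pos"],o["tcp_rot"],o["grip_width"],o["finger_force"])
c=optics.capture("wrist")
for d in finder.silhouettes("sample_medium","wrist")[:2]:
        z=o["tool_pos"][2]+21-3.5+22
        ys,xs=np.nonzero(d["region"]); P=np.array([at("wrist",p,z) for p in zip(xs,ys)])
        Q=rot(o).inv().apply(P-o["tool_pos"]); print(d["confidence"],d["box"],"tool x/y extent",Q[:,0].min(),Q[:,0].max(),Q[:,1].min(),Q[:,1].max())
# row geometry from w2/w3 at pose (450.4,177.9,229.9): rebuild calibration
T0=np.array(cal("wrist")["world_from_camera"]);r=rot(o);rel_p=r.inv().apply(T0[:3,3]-o["tool_pos"]);rel_R=r.inv().as_matrix()@T0[:3,:3]
r3=R.from_euler('xyz',[3.14098,-4e-5,-.00237]);T=np.eye(4);T[:3,:3]=r3.as_matrix()@rel_R;T[:3,3]=np.array([450.2,178.2,229.9])+r3.apply(rel_p)
cal("wrist")["world_from_camera"]=T
g=lambda u,v:(120+u/3.3,v/3.3)
for n,u,v in [("medium",247,66),("medium",318,75),("short",418,172),("short",492,182),("long",625,155),("long",698,168)]:
    q=at("wrist",g(u,v),22)-ROWS[n];print(n,"sill inner",q@EX,q@EY)
f=lambda u,v:(130+u/2.9,30+v/2.9)
for n,u,v in [("medium",98,237),("medium",186,253),("short",265,281),("short",357,297),("long",425,370),("long",518,390)]:
    q=at("wrist",f(u,v),54)-ROWS[n];print(n,"roof edge",q@EX,q@EY)
E
```

```text
[496.1  -99.97 105.82] [-3.14  0.   -0.06] 22.082451042695094 29.999300837516785
0.93 [236.3, 124.4, 282.0, 311.3] tool x/y extent -36.14896970750306 68.4583038361822 -10.187263487933647 12.562913402924787
medium sill inner 90.19472999465926 14.45303581098106
medium sill inner 90.6413635423605 -14.757679954373245
short sill inner 58.306570390844556 12.684949615549552
short sill inner 60.533683087606256 -16.095396079320096
long sill inner 84.34941890659994 10.990508868714851
long sill inner 87.3927887939323 -18.398747941725073
medium roof edge -36.441446588381105 19.031942963149696
medium roof edge -36.404585184892866 -20.112289731056936
short roof edge -41.44988326545681 20.046160566221484
short roof edge -40.03883742898185 -18.332717149118118
long roof edge -63.5542254379821 22.5501094171995
long roof edge -62.93217130914945 -17.717892170151607
```

```bash
cat >> h.py <<'E'
P0=dict(medium=-36.9,short=-42.,long=-65.)   # plunger face at rest, tray x
Y0=dict(medium=-.3,short=-.5,long=-.5)
def corner(row,ahead,h,th,near):
    """true tip for: upper near corner `ahead` mm before plunger, lower near corner h above floor; near=dist tip->near end"""
    u=EX*np.cos(th)+np.array([0,0,np.sin(th)]);n=-EX*np.sin(th)+np.array([0,0,np.cos(th)])
    C=ROWS[row]+EX*(P0[row]+ahead+22*np.sin(th))+EY*Y0[row]; C[2]=22+h
    return C+u*near+n*3.5
def gc(row,ahead,h,thdeg,near): return gotip(corner(row,ahead,h,np.radians(thdeg),near),YAW,-np.radians(thdeg))
E
python3 - <<'E'
from h import *
np.set_printoptions(precision=4,suppress=True)
t=corner("medium",12,61.3,np.radians(12),66.5);print(t)
d,w=gc("medium",12,61.3,12,66.5);print(d,d/4,w)
E
```

```text
[598.9823 256.6619 100.5496]
[ 0.7292 -3.0083  0.2077] [ 0.1823 -0.7521  0.0519] [-0.0028  0.0337  0.0263]
```

Emit:
send_rows(
  offset=[
    [0.09,-0.38,0],
    [0.182,-0.752,0],
  ],
  delta_rot=[
    [0,0,0],
    [0,0,0],
  ],
)

```text
time: 17.12
tool_pos: [523.0, -10.6, 104.8]
tcp_rot: [-3.141, 0.003, -0.058]
contact_force: [0.9, -0.7, 0.3]
grip_width: 22.0
finger_force: 30.0
```

Emit:
send_rows(
  offset=[
    [0.09,-0.38,0],
    [0.182,-0.752,0],
  ],
  delta_rot=[
    [0,0,0],
    [0,0,0],
  ],
)

```text
time: 17.38
tool_pos: [549.9, 79.0, 104.7]
tcp_rot: [3.141, 0.003, -0.056]
contact_force: [0.2, -0.1, 0.2]
grip_width: 21.6
finger_force: 30.0
```

Emit:
send_rows(
  offset=[
    [0.09,-0.38,0],
    [0.182,-0.752,0],
  ],
  delta_rot=[
    [0,0,0],
    [0,0,0],
  ],
)

```text
time: 17.62
tool_pos: [576.7, 167.9, 104.5]
tcp_rot: [3.141, 0.003, -0.056]
contact_force: [0.3, -1.0, -0.5]
grip_width: 21.8
finger_force: 30.0
```

Emit:
send_rows(
  offset=[
    [0.09,-0.38,0],
    [0.182,-0.752,0.2],
    [0.182,-0.752,0.2],
    [0.182,-0.752,0.2],
    [0.182,-0.752,0.2],
  ],
  delta_rot=[
    [-0.001,0.017,0.013],
    [-0.0028,0.0337,0.0263],
    [-0.0028,0.0337,0.0263],
    [-0.0028,0.0337,0.0263],
    [-0.0028,0.0337,0.0263],
  ],
)

```text
time: 18.25
tool_pos: [604.7, 254.0, 82.4]
tcp_rot: [3.141, -0.212, -0.223]
contact_force: [-0.1, 0.9, 0.1]
grip_width: 21.8
finger_force: 30.0
```

```bash
python3 - <<'E'
from h import *
np.set_printoptions(precision=4,suppress=True)
o=get_obs();print(o["time"],o["tool_pos"],o["tcp_rot"],o["contact_force"])
print(gc("medium",12,61.3,12,66.5)); print(gc("medium",12,1.3,12,66.5)); print(gc("medium",0,1.3,12,66.5))
c=save("wrist","w9")
for t in ["row_medium","sample_medium","row_short"]:
    for d in finder.silhouettes(t,"wrist")[:1]: print(t,d["confidence"],d["box"])
E
```

```text
18.25 [604.6926 253.982   82.3829] [ 3.1413 -0.212  -0.2233] [-0.0916  0.8815  0.0791]
(array([-0.0188, -0.0113,  0.0162]), array([ 0.0001, -0.0004, -0.0002]))
(array([-0.124 , -0.0114,  0.505 ]), array([ 0.0001, -0.0004, -0.0002]))
(array([-0.2218, -0.0113,  0.4839]), array([ 0.0001, -0.0004, -0.0002]))
row_medium 0.86 [228.7, 152.1, 285.5, 310.3]
sample_medium 0.78 [235.4, 123.7, 282.4, 312.1]
```

Emit:
send_rows(
  offset=[
    [-0.019,-0.011,0.016],
    [-0.06,-0.011,0.2],
    [-0.1,-0.011,0.4],
    [-0.116,-0.011,0.468],
    [-0.124,-0.011,0.505],
    [-0.124,-0.011,0.505],
    [-0.124,-0.011,0.505],
  ],
  delta_rot=[
    [0,0,0],
    [0,0,0],
    [0,0,0],
    [0,0,0],
    [0,0,0],
    [0,0,0],
    [0,0,0],
  ],
)

```text
time: 19.32
tool_pos: [603.2, 257.2, 20.8]
tcp_rot: [-3.141, -0.214, -0.222]
contact_force: [0.0, 0.3, -1.4]
grip_width: 21.2
finger_force: 30.0
```

```bash
python3 - <<'E'
from h import *
np.set_printoptions(precision=4,suppress=True)
o=get_obs();print(o["time"],o["tool_pos"],o["tcp_rot"],o["contact_force"],o["moment"],o["grip_width"])
print(gc("medium",12,1.3,12,66.5)); print(gc("medium",0,1.3,12,66.5))
print("step -1mm EX in tool units",rot(o).inv().apply(-EX)/120)
E
```

```text
19.325 [603.2199 257.1966  20.8025] [-3.1408 -0.2136 -0.2222] [ 0.0009  0.2781 -1.4416] [0.112  0.1519 0.0037] 21.189353050869098
(array([0.0015, 0.0121, 0.0071]), array([-0.0001, -0.0007,  0.    ]))
(array([-0.0963,  0.0121, -0.0141]), array([-0.0001, -0.0007,  0.    ]))
step -1mm EX in tool units [-0.0081 -0.     -0.0018]
```

Emit:
send_rows(
  offset=[
    [-0.03,0.012,0],
    [-0.065,0.012,-0.007],
    [-0.065,0.012,-0.007],
  ],
  delta_rot=[
    [0,0,0],
    [0,0,0],
    [0,0,0],
  ],
)

```text
time: 19.7
tool_pos: [594.3, 257.4, 19.2]
tcp_rot: [3.141, -0.212, -0.222]
contact_force: [-0.0, -0.4, -0.7]
grip_width: 21.5
finger_force: 30.0
```

Emit:
send_rows(
  offset=[
    [-0.0163,0,-0.0035],
    [-0.0163,0,-0.0035],
  ],
  delta_rot=[
    [0,0,0],
    [0,0,0],
  ],
)

```text
time: 19.95
tool_pos: [593.5, 257.8, 19.4]
tcp_rot: [-3.141, -0.214, -0.222]
contact_force: [2.6, -0.9, -1.3]
grip_width: 21.8
finger_force: 30.0
```

Emit:
send_rows(
  offset=[
    [-0.0163,0,-0.0035],
    [-0.0163,0,-0.0035],
  ],
  delta_rot=[
    [0,0,0],
    [0,0,0],
  ],
)

```text
time: 20.2
tool_pos: [591.3, 258.2, 19.3]
tcp_rot: [-3.141, -0.213, -0.222]
contact_force: [3.9, -0.8, 0.2]
grip_width: 21.7
finger_force: 30.0
```

Emit:
send_rows(
  offset=[
    [-0.0163,0,-0.0035],
    [-0.0163,0,-0.0035],
  ],
  delta_rot=[
    [0,0,0],
    [0,0,0],
  ],
)

```text
time: 20.45
tool_pos: [589.2, 258.7, 19.3]
tcp_rot: [-3.141, -0.213, -0.222]
contact_force: [4.2, -2.1, -0.2]
grip_width: 21.6
finger_force: 30.0
```

Emit:
send_rows(
  offset=[
    [-0.0163,0,-0.0035],
    [-0.0163,0,-0.0035],
  ],
  delta_rot=[
    [0,0,0],
    [0,0,0],
  ],
)

```text
time: 20.7
tool_pos: [587.2, 259.2, 19.3]
tcp_rot: [-3.141, -0.213, -0.222]
contact_force: [5.2, -1.1, 0.7]
grip_width: 21.9
finger_force: 30.0
```

Emit:
send_rows(
  offset=[
    [-0.017,0,-0.0037],
    [-0.034,0,-0.0073],
    [-0.05,0,-0.0108],
    [-0.05,0,-0.0108],
    [-0.05,0,-0.0108],
  ],
  delta_rot=[
    [0,0,0],
    [0,0,0],
    [0,0,0],
    [0,0,0],
    [0,0,0],
  ],
)

```text
time: 21.32
tool_pos: [582.0, 260.4, 19.5]
tcp_rot: [-3.141, -0.214, -0.222]
contact_force: [7.9, -1.5, 0.3]
grip_width: 21.5
finger_force: 30.0
```

```bash
sed -i 's/P0=dict(medium=-36.9/P0=dict(medium=-34.9/' h.py; python3 - <<'E'
from h import *
np.set_printoptions(precision=4,suppress=True)
o=get_obs();print(o["time"],o["tool_pos"],o["tcp_rot"],o["contact_force"],o["contact_force"]@EX,o["moment"],o["grip_width"])
for a,h,th in [(-12.5,1.3,12),(-12.5,1.2,9),(-12,1.0,6),(-11,.8,3),(-9.7,.5,0)]: print(a,h,th,gc("medium",a,h,th,66.5))
E
```

```text
21.325 [582.0387 260.3742  19.5301] [-3.1408 -0.2143 -0.2221] [ 7.8847 -1.5466  0.3075] 8.031803908763024 [-0.2334 -1.0357  0.0388] 21.491045027087672
-12.5 1.3 12 (array([-0.0056, -0.001 , -0.0053]), array([-0.0001, -0.0008,  0.    ]))
-12.5 1.2 9 (array([-0.0235, -0.0009,  0.0223]), array([-0.0001, -0.0091,  0.    ]))
-12 1.0 6 (array([-0.0391, -0.0009,  0.051 ]), array([-0.0001, -0.0174,  0.    ]))
-11 0.8 3 (array([-0.0522, -0.0009,  0.0801]), array([-0.0001, -0.0258,  0.    ]))
-9.7 0.5 0 (array([-0.0644, -0.0009,  0.1099]), array([-0.0001, -0.0341,  0.    ]))
```

Emit:
send_rows(
  offset=[
    [-0.01,0,0.008],
    [-0.0215,0,0.022],
    [-0.038,0,0.05],
    [-0.0515,0,0.079],
    [-0.0635,0,0.108],
    [-0.0635,0,0.108],
    [-0.0635,0,0.108],
  ],
  delta_rot=[
    [0,-0.004,0],
    [0,-0.0091,0],
    [0,-0.0174,0],
    [0,-0.0258,0],
    [0,-0.0341,0],
    [0,-0.0341,0],
    [0,-0.0341,0],
  ],
)

```text
time: 22.2
tool_pos: [577.4, 261.2, 4.6]
tcp_rot: [-3.141, 0.0, -0.223]
contact_force: [6.2, -0.4, -1.7]
grip_width: 21.6
finger_force: 30.0
```

```bash
python3 - <<'E'
from h import *
np.set_printoptions(precision=4,suppress=True)
o=get_obs();print(o["time"],o["tool_pos"],o["tcp_rot"],o["contact_force"],o["contact_force"]@EX,o["moment"],o["grip_width"])
print(gc("medium",-9.7,.5,0,66.5))
c=save("wrist","w10")
for d in finder.silhouettes("sample_medium","wrist")[:1]:
        z=22+.5+22
        ys,xs=np.nonzero(d["region"]); P=np.array([at("wrist",p,z) for p in zip(xs,ys)])-ROWS["medium"]
        print(d["confidence"],d["box"],(P@EX).max()," sill expected",P0["medium"]+127.5)
E
```

```text
22.2 [577.3999 261.2226   4.6292] [-3.1411  0.0003 -0.2225] [ 6.215  -0.4491 -1.7054] 6.161168094473002 [-0.2029 -1.1764 -0.0755] 21.57892063266977
(array([-0.0003, -0.0026, -0.0031]), array([-0.0001,  0.0001, -0.    ]))
0.75 [234.0, 123.7, 282.9, 313.2] 90.34275719748516  sill expected 92.6
```

Flat at floor level, spring ~6 N, no upward load: it's inside the sill. Release and rise.

Emit:
send_rows(
  offset=[
    [0,0,0],
    [0,0,0],
    [0,0,0],
    [0,0,0],
  ],
  delta_rot=[
    [0,0,0],
    [0,0,0],
    [0,0,0],
    [0,0,0],
  ],
  grip=0.4,
)

```text
time: 22.8
tool_pos: [576.1, 261.5, 4.7]
tcp_rot: [3.141, 0.002, -0.222]
contact_force: [0.3, 1.1, -1.3]
grip_width: 36.7
finger_force: 0.0
```

Emit:
send_rows(
  offset=[
    [0,0,-0.2],
    [0,0,-0.6],
    [0,0,-1],
    [0,0,-1],
    [0,0,-1],
  ],
  delta_rot=[
    [0,0,0],
    [0,0,0],
    [0,0,0],
    [0,0,0],
    [0,0,0],
  ],
  grip=0.6,
)

```text
time: 23.42
tool_pos: [576.1, 261.3, 124.3]
tcp_rot: [3.141, 0.003, -0.222]
contact_force: [0.1, -0.5, -0.4]
grip_width: 55.0
finger_force: 0.0
```

```bash
python3 - <<'E'
from h import *
np.set_printoptions(precision=4,suppress=True)
o=get_obs();print(o["time"],o["tool_pos"],o["tcp_rot"],o["contact_force"])
c=save("wrist","w11")
for d in finder.silhouettes("sample_medium","wrist")[:1]:
        ys,xs=np.nonzero(d["region"]); P=np.array([at("wrist",p,44) for p in zip(xs,ys)])-ROWS["medium"]
        a=P@EX;b=P@EY;print(d["confidence"],d["box"],a.min(),a.max(),[(k,np.round([b[abs(a-k)<3].min(),b[abs(a-k)<3].max()],1)) for k in (20,40,60,75)])
for d in finder.boxes_of("row_medium","wrist")[:1]:print(d)
d,w=gotip([519,-180.5,7.5+80],np.radians(3.7));print(d,d/4,w)
E
```

```text
23.425 [576.0556 261.2946 124.2841] [ 3.1411  0.0029 -0.222 ] [ 0.1184 -0.5273 -0.4443]
0.96 [247.3, 113.5, 268.7, 255.2] -38.81597841157395 91.55760057693334 [(20, array([-13.9,   7.9])), (40, array([-12.7,   7.7])), (60, array([-12.6,   8.4])), (75, array([-13.3,   8.3]))]
{'box': [231.1, 102.6, 284.3, 257.7], 'confidence': 0.79}
[0.3522 3.6932 0.4762] [0.0881 0.9233 0.1191] [ 0.0001  0.0008 -0.0456]
```

Emit:
send_rows(
  offset=[
    [0.045,0.46,0],
    [0.09,0.923,0],
  ],
  delta_rot=[
    [0,0,0],
    [0,0,0],
  ],
)

```text
time: 23.82
tool_pos: [561.7, 150.1, 123.3]
tcp_rot: [3.141, 0.004, -0.22]
contact_force: [0.2, -1.6, 0.3]
grip_width: 55.2
finger_force: 0.0
```

Emit:
send_rows(
  offset=[
    [0.045,0.46,0],
    [0.09,0.923,0],
  ],
  delta_rot=[
    [0,0,0],
    [0,0,0],
  ],
)

```text
time: 24.08
tool_pos: [547.9, 39.0, 123.7]
tcp_rot: [3.141, 0.004, -0.222]
contact_force: [0.2, -0.6, 0.4]
grip_width: 54.9
finger_force: 0.0
```

Emit:
send_rows(
  offset=[
    [0.045,0.46,0],
    [0.09,0.923,0],
  ],
  delta_rot=[
    [0,0,0],
    [0,0,0],
  ],
)

```text
time: 24.32
tool_pos: [534.1, -71.4, 123.8]
tcp_rot: [-3.142, 0.004, -0.222]
contact_force: [1.5, -1.0, -0.1]
grip_width: 54.8
finger_force: 0.0
```

Emit:
send_rows(
  offset=[
    [0.045,0.46,0.2],
    [0.09,0.923,0.476],
    [0.09,0.923,0.476],
    [0.09,0.923,0.476],
    [0.09,0.923,0.476],
  ],
  delta_rot=[
    [0,0,-0.023],
    [0,0,-0.0456],
    [0,0,-0.0456],
    [0,0,-0.0456],
    [0,0,-0.0456],
  ],
)

```text
time: 24.95
tool_pos: [521.6, -179.1, 68.1]
tcp_rot: [-3.141, 0.001, 0.065]
contact_force: [0.1, -0.5, -0.6]
grip_width: 55.0
finger_force: 0.0
```

```bash
python3 - <<'E'
from h import *
np.set_printoptions(precision=4,suppress=True)
o=get_obs();print(o["time"],o["tool_pos"],o["tcp_rot"])
c=save("wrist","w12")
for d in finder.silhouettes("sample_long","wrist")[:1]:
        ys,xs=np.nonzero(d["region"]); P=np.array([at("wrist",p,26)[:2] for p in zip(xs,ys)],np.float32)
        m=cv2.minAreaRect(P);print(d["confidence"],d["box"],m)
print(gotip([520,-180.5,7.5],np.radians(3.6)))
E
```

```text
24.95 [ 521.573  -179.1056   68.0951] [-3.1412  0.0012  0.0652]
0.81 [242.8, 105.0, 277.9, 287.7] ((520.8154296875, -180.3868408203125), (157.40882873535156, 23.111064910888672), 3.7498490810394287)
(array([-0.0138,  0.0105,  0.6815]), array([-0.    ,  0.0001,  0.0005]))
```

Emit:
send_rows(
  offset=[
    [-0.006,0.006,0.3],
    [-0.012,0.01,0.6],
    [-0.012,0.01,0.681],
    [-0.012,0.01,0.681],
    [-0.012,0.01,0.681],
  ],
  delta_rot=[
    [0,0,0],
    [0,0,0],
    [0,0,0],
    [0,0,0],
    [0,0,0],
  ],
)

```text
time: 25.68
tool_pos: [520.6, -181.8, -12.6]
tcp_rot: [3.141, -0.0, 0.065]
contact_force: [0.4, -0.6, 0.4]
grip_width: 55.0
finger_force: 0.0
```

Emit:
send_rows(
  offset=[
    [0,0,0],
    [0,0,0],
    [0,0,0],
    [0,0,0],
    [0,0,0],
    [0,0,0],
  ],
  delta_rot=[
    [0,0,0],
    [0,0,0],
    [0,0,0],
    [0,0,0],
    [0,0,0],
    [0,0,0],
  ],
  grip=0,
)

```text
time: 26.42
tool_pos: [519.5, -181.5, -14.0]
tcp_rot: [-3.141, 0.002, 0.064]
contact_force: [-1.1, 0.3, 2.4]
grip_width: 21.7
finger_force: 30.0
```

Emit:
send_rows(
  offset=[
    [0,0,-0.2],
    [0,0,-0.6],
    [0,0,-1],
    [0,0,-1],
    [0,0,-1],
  ],
  delta_rot=[
    [0,0,0],
    [0,0,0],
    [0,0,0],
    [0,0,0],
    [0,0,0],
  ],
)

```text
time: 27.05
tool_pos: [519.2, -181.3, 105.2]
tcp_rot: [-3.141, 0.003, 0.064]
contact_force: [0.0, 0.6, -0.5]
grip_width: 21.7
finger_force: 30.0
```

```bash
python3 - <<'E'
from h import *
np.set_printoptions(precision=4,suppress=True)
o=get_obs();print(o["tool_pos"],o["tcp_rot"],o["grip_width"],o["finger_force"])
c=optics.capture("wrist")
for d in finder.silhouettes("sample_long","wrist")[:1]:
        z=o["tool_pos"][2]+21-3.5+22
        ys,xs=np.nonzero(d["region"]); P=np.array([at("wrist",p,z) for p in zip(xs,ys)])
        Q=rot(o).inv().apply(P-o["tool_pos"]); print(d["confidence"],d["box"],"tool x/y extent",Q[:,0].min(),Q[:,0].max(),Q[:,1].min(),Q[:,1].max())
for near in (78,79,80):
    d,w=gc("long",12,61.3,12,near);print(near,d,d/3,w)
E
```

```text
[ 519.1709 -181.2837  105.1814] [-3.1405  0.003   0.0644] 21.667476899267978 29.999009370803833
0.73 [235.7, 95.5, 286.0, 308.7] tool x/y extent -35.532249256007304 80.0638748075112 -10.328303732758545 12.303809162447278
78 [ 0.4488 -2.4259  0.1855] [ 0.1496 -0.8086  0.0618] [-0.005   0.0339  0.0454]
79 [ 0.4566 -2.4236  0.1837] [ 0.1522 -0.8079  0.0612] [-0.005   0.0339  0.0454]
80 [ 0.4644 -2.4213  0.1819] [ 0.1548 -0.8071  0.0606] [-0.005   0.0339  0.0454]
```

Emit:
send_rows(
  offset=[
    [0.078,-0.4,0],
    [0.155,-0.807,0],
  ],
  delta_rot=[
    [0,0,0],
    [0,0,0],
  ],
)

```text
time: 27.4
tool_pos: [531.3, -82.9, 104.3]
tcp_rot: [-3.14, 0.005, 0.063]
contact_force: [0.7, 0.1, -0.4]
grip_width: 22.0
finger_force: 30.0
```

Emit:
send_rows(
  offset=[
    [0.078,-0.4,0],
    [0.155,-0.807,0],
  ],
  delta_rot=[
    [0,0,0],
    [0,0,0],
  ],
)

```text
time: 27.65
tool_pos: [543.7, 15.6, 104.4]
tcp_rot: [-3.141, 0.005, 0.064]
contact_force: [0.1, -0.4, 1.6]
grip_width: 21.6
finger_force: 30.0
```

Emit:
send_rows(
  offset=[
    [0.078,-0.4,0],
    [0.155,-0.807,0.18],
    [0.155,-0.807,0.18],
    [0.155,-0.807,0.18],
    [0.155,-0.807,0.18],
    [0.155,-0.807,0.18],
  ],
  delta_rot=[
    [-0.0025,0.017,0.022],
    [-0.005,0.0339,0.0454],
    [-0.005,0.0339,0.0454],
    [-0.005,0.0339,0.0454],
    [-0.005,0.0339,0.0454],
    [-0.005,0.0339,0.0454],
  ],
)

```text
time: 28.4
tool_pos: [557.1, 111.0, 84.3]
tcp_rot: [3.141, -0.212, -0.223]
contact_force: [-0.4, -0.6, -0.1]
grip_width: 21.6
finger_force: 30.0
```

```bash
python3 - <<'E'
from h import *
np.set_printoptions(precision=4,suppress=True)
o=get_obs();print(o["time"],o["tool_pos"],o["tcp_rot"],o["contact_force"])
for a,h in [(12,61.3),(12,1.3)]: print(gc("long",a,h,12,80))
E
```

```text
28.4 [557.0762 111.0453  84.334 ] [ 3.1407 -0.2125 -0.223 ] [-0.3606 -0.6279 -0.1378]
(array([-0.017 , -0.0089,  0.0093]), array([ 0.0002, -0.0005, -0.0001]))
(array([-0.1225, -0.0093,  0.498 ]), array([ 0.0002, -0.0005, -0.0001]))
```

Emit:
send_rows(
  offset=[
    [-0.017,0,0.009],
    [-0.06,0,0.2],
    [-0.1,0,0.395],
    [-0.116,0,0.462],
    [-0.1225,0,0.498],
    [-0.1225,0,0.498],
    [-0.1225,0,0.498],
  ],
  delta_rot=[
    [0,0,0],
    [0,0,0],
    [0,0,0],
    [0,0,0],
    [0,0,0],
    [0,0,0],
    [0,0,0],
  ],
)

```text
time: 29.28
tool_pos: [555.5, 112.3, 23.6]
tcp_rot: [3.141, -0.214, -0.222]
contact_force: [-0.0, -0.8, -0.6]
grip_width: 21.8
finger_force: 30.0
```

```bash
python3 - <<'E'
from h import *
np.set_printoptions(precision=4,suppress=True)
o=get_obs();print(o["time"],o["tool_pos"],o["tcp_rot"],o["contact_force"])
print(gc("long",12,1.3,12,80),gc("long",6,1.3,12,80))
E
```

```text
29.275 [555.4899 112.3472  23.5788] [ 3.1412 -0.2139 -0.2219] [-0.0093 -0.7759 -0.6403]
(array([-0.0008, -0.0013,  0.0063]), array([ 0.    , -0.0007,  0.0001])) (array([-0.0496, -0.0013, -0.0043]), array([ 0.    , -0.0007,  0.0001]))
```

Good. Feel for the plunger.

Emit:
send_rows(
  offset=[
    [-0.025,0,-0.002],
    [-0.0496,0,-0.0043],
    [-0.0496,0,-0.0043],
  ],
  delta_rot=[
    [0,0,0],
    [0,0,0],
    [0,0,0],
  ],
)

```text
time: 29.65
tool_pos: [548.9, 113.7, 22.1]
tcp_rot: [3.141, -0.212, -0.222]
contact_force: [-0.3, 0.0, -0.6]
grip_width: 21.9
finger_force: 30.0
```

Emit:
send_rows(
  offset=[
    [-0.0163,0,-0.0035],
    [-0.0163,0,-0.0035],
  ],
  delta_rot=[
    [0,0,0],
    [0,0,0],
  ],
)

```text
time: 29.9
tool_pos: [547.1, 114.1, 22.1]
tcp_rot: [3.141, -0.212, -0.222]
contact_force: [0.5, 0.5, -0.6]
grip_width: 21.8
finger_force: 30.0
```

Emit:
send_rows(
  offset=[
    [-0.0163,0,-0.0035],
    [-0.0163,0,-0.0035],
  ],
  delta_rot=[
    [0,0,0],
    [0,0,0],
  ],
)

```text
time: 30.15
tool_pos: [545.1, 114.5, 22.0]
tcp_rot: [3.141, -0.212, -0.222]
contact_force: [-0.6, 0.1, 0.3]
grip_width: 22.2
finger_force: 30.0
```

Emit:
send_rows(
  offset=[
    [-0.0163,0,-0.0035],
    [-0.0163,0,-0.0035],
  ],
  delta_rot=[
    [0,0,0],
    [0,0,0],
  ],
)

```text
time: 30.4
tool_pos: [543.1, 114.9, 22.0]
tcp_rot: [3.141, -0.212, -0.222]
contact_force: [-0.2, 0.1, -1.4]
grip_width: 21.8
finger_force: 30.0
```

Emit:
send_rows(
  offset=[
    [-0.0163,0,-0.0035],
    [-0.0163,0,-0.0035],
  ],
  delta_rot=[
    [0,0,0],
    [0,0,0],
  ],
)

```text
time: 30.65
tool_pos: [542.2, 115.3, 22.4]
tcp_rot: [3.141, -0.214, -0.222]
contact_force: [2.4, -1.2, -0.5]
grip_width: 21.9
finger_force: 30.0
```

Emit:
send_rows(
  offset=[
    [-0.0163,0,-0.0035],
    [-0.0326,0,-0.007],
    [-0.049,0,-0.0106],
    [-0.049,0,-0.0106],
  ],
  delta_rot=[
    [0,0,0],
    [0,0,0],
    [0,0,0],
    [0,0,0],
  ],
)

```text
time: 31.15
tool_pos: [536.0, 116.7, 22.4]
tcp_rot: [3.141, -0.214, -0.222]
contact_force: [5.3, -1.8, -0.8]
grip_width: 21.9
finger_force: 30.0
```

Emit:
send_rows(
  offset=[
    [-0.0163,0,-0.0035],
    [-0.0326,0,-0.007],
    [-0.049,0,-0.0106],
    [-0.049,0,-0.0106],
    [-0.049,0,-0.0106],
  ],
  delta_rot=[
    [0,0,0],
    [0,0,0],
    [0,0,0],
    [0,0,0],
    [0,0,0],
  ],
)

```text
time: 31.78
tool_pos: [531.1, 118.0, 22.7]
tcp_rot: [-3.142, -0.216, -0.222]
contact_force: [7.3, -1.8, -1.7]
grip_width: 21.7
finger_force: 30.0
```

```bash
sed -i 's/long=-65.)/long=-67.5)/' h.py; python3 - <<'E'
from h import *
np.set_printoptions(precision=4,suppress=True)
o=get_obs();print(o["time"],o["tool_pos"],o["tcp_rot"],o["contact_force"]@EX,o["contact_force"]@EY)
q=(np.array([542.2,115.3,0])-o["tool_pos"])@EX;print("p",q)
a=-q
print("P0 check", gc("long",a,1.3,12,80))
for a,h,th in [(-12.5,1.3,12),(-12.5,1.2,9),(-12,1.0,6),(-11,.8,3),(-9.7,.5,0)]: print(a,h,th,gc("long",a,h,th,80))
E
```

```text
31.775 [531.0981 117.9582  22.6766] [-3.1416 -0.2155 -0.2218] 7.550283095613183 -0.10347452144905689
p 11.414919061699567
P0 check (array([-0.0064, -0.0005, -0.0026]), array([-0.    , -0.001 ,  0.0001]))
-12.5 1.3 12 (array([-0.0152, -0.0005, -0.0045]), array([-0.    , -0.001 ,  0.0001]))
-12.5 1.2 9 (array([-0.0334, -0.0005,  0.0289]), array([-0.    , -0.0093,  0.0001]))
-12 1.0 6 (array([-0.0495, -0.0005,  0.0635]), array([-0.    , -0.0176,  0.0001]))
-11 0.8 3 (array([-0.0634, -0.0005,  0.0984]), array([-0.    , -0.026 ,  0.0001]))
-9.7 0.5 0 (array([-0.0768, -0.0005,  0.134 ]), array([-0.    , -0.0343,  0.0001]))
```

Emit:
send_rows(
  offset=[
    [-0.014,0,0.01],
    [-0.028,0,0.029],
    [-0.0435,0,0.063],
    [-0.0575,0,0.098],
    [-0.0705,0,0.1325],
    [-0.0705,0,0.1325],
    [-0.0705,0,0.1325],
  ],
  delta_rot=[
    [0,-0.0045,0],
    [0,-0.0093,0],
    [0,-0.0176,0],
    [0,-0.026,0],
    [0,-0.0343,0],
    [0,-0.0343,0],
    [0,-0.0343,0],
  ],
)

```text
time: 32.65
tool_pos: [526.3, 118.9, 4.9]
tcp_rot: [3.141, 0.0, -0.222]
contact_force: [5.7, -1.8, -1.7]
grip_width: 21.6
finger_force: 30.0
```

```bash
python3 - <<'E'
from h import *
np.set_printoptions(precision=4,suppress=True)
o=get_obs();print(o["time"],o["tool_pos"],o["tcp_rot"],o["contact_force"],o["contact_force"]@EX,o["moment"],o["grip_width"])
E
```

```text
32.65 [526.271  118.8627   4.8998] [ 3.1414  0.0003 -0.2224] [ 5.705  -1.7899 -1.6526] 5.959362320984748 [-0.293  -1.1112  0.0299] 21.590610154989307
```

Emit:
send_rows(
  offset=[
    [0,0,0],
    [0,0,0],
    [0,0,0],
    [0,0,0],
  ],
  delta_rot=[
    [0,0,0],
    [0,0,0],
    [0,0,0],
    [0,0,0],
  ],
  grip=0.4,
)

```text
time: 33.15
tool_pos: [524.5, 119.2, 4.7]
tcp_rot: [3.141, 0.003, -0.222]
contact_force: [-0.3, 0.2, -0.4]
grip_width: 36.9
finger_force: 0.0
```

Emit:
send_rows(
  offset=[
    [0,0,-0.2],
    [0,0,-0.6],
    [0,0,-1],
    [0,0,-1],
    [0,0,-1],
  ],
  delta_rot=[
    [0,0,0],
    [0,0,0],
    [0,0,0],
    [0,0,0],
    [0,0,0],
  ],
  grip=0.6,
)

```text
time: 33.78
tool_pos: [524.6, 119.1, 124.1]
tcp_rot: [3.141, 0.004, -0.222]
contact_force: [-0.3, -0.5, -0.6]
grip_width: 55.1
finger_force: 0.0
```

```bash
python3 - <<'E'
from h import *
np.set_printoptions(precision=4,suppress=True)
o=get_obs();print(o["time"],o["tool_pos"],o["tcp_rot"],o["contact_force"])
c=save("wrist","w13")
for d in finder.silhouettes("sample_long","wrist")[:1]:
        ys,xs=np.nonzero(d["region"]); P=np.array([at("wrist",p,44) for p in zip(xs,ys)])-ROWS["long"]
        a=P@EX;b=P@EY;print(d["confidence"],d["box"],a.min(),a.max(),[(k,np.round([b[abs(a-k)<3].min(),b[abs(a-k)<3].max()],1)) for k in (0,20,50,75)])
d,w=gotip([526.5,-253.8,87.5],np.radians(13.4));print(d,d/4,w)
E
```

```text
33.775 [524.5662 119.0756 124.1463] [ 3.1405  0.004  -0.222 ] [-0.3359 -0.5328 -0.6477]
0.97 [245.1, 96.1, 276.2, 258.0] -65.7175970264975 86.48928288831095 [(0, array([-12.,   8.])), (20, array([-12.7,   7.8])), (50, array([-13.3,   8.4])), (75, array([-13.1,   7.5]))]
[0.7063 3.0253 0.474 ] [0.1766 0.7563 0.1185] [ 0.      0.001  -0.0726]
```

Emit:
send_rows(
  offset=[
    [0.088,0.378,0],
    [0.177,0.756,0],
  ],
  delta_rot=[
    [0,0,0],
    [0,0,0],
  ],
)

```text
time: 34.12
tool_pos: [525.1, 25.4, 123.2]
tcp_rot: [3.14, 0.006, -0.22]
contact_force: [-0.6, -1.3, -0.8]
grip_width: 54.9
finger_force: 0.0
```

Emit:
send_rows(
  offset=[
    [0.088,0.378,0],
    [0.177,0.756,0],
  ],
  delta_rot=[
    [0,0,0],
    [0,0,0],
  ],
)

```text
time: 34.38
tool_pos: [525.8, -68.5, 123.3]
tcp_rot: [3.141, 0.006, -0.222]
contact_force: [0.9, -0.9, -0.6]
grip_width: 54.9
finger_force: 0.0
```

Emit:
send_rows(
  offset=[
    [0.088,0.378,0],
    [0.177,0.756,0],
  ],
  delta_rot=[
    [0,0,0],
    [0,0,0],
  ],
)

```text
time: 34.62
tool_pos: [526.5, -161.6, 123.2]
tcp_rot: [3.142, 0.006, -0.222]
contact_force: [0.7, 0.5, 0.2]
grip_width: 54.9
finger_force: 0.0
```

Emit:
send_rows(
  offset=[
    [0.088,0.378,0.2],
    [0.177,0.756,0.474],
    [0.177,0.756,0.474],
    [0.177,0.756,0.474],
    [0.177,0.756,0.474],
    [0.177,0.756,0.474],
  ],
  delta_rot=[
    [0,0,-0.025],
    [0,0,-0.05],
    [0,0,-0.0726],
    [0,0,-0.0726],
    [0,0,-0.0726],
    [0,0,-0.0726],
  ],
)

```text
time: 35.38
tool_pos: [528.3, -253.0, 68.2]
tcp_rot: [-3.141, 0.003, 0.234]
contact_force: [0.3, -0.3, 0.3]
grip_width: 55.0
finger_force: 0.0
```

```bash
python3 - <<'E'
from h import *
np.set_printoptions(precision=4,suppress=True)
o=get_obs();print(o["time"],o["tool_pos"],o["tcp_rot"])
c=save("wrist","w14")
for d in finder.silhouettes("sample_short","wrist")[:1]:
        ys,xs=np.nonzero(d["region"]); P=np.array([at("wrist",p,26)[:2] for p in zip(xs,ys)],np.float32)
        m=cv2.minAreaRect(P);print(d["confidence"],d["box"],m)
        Q=rot(o).inv().apply(np.c_[P,np.full(len(P),26)]-o["tool_pos"]);print(Q.min(0),Q.max(0))
print(gotip([526.5,-253.8,7.5],np.radians(13.4)))
E
```

```text
35.375 [ 528.2724 -253.0091   68.1772] [-3.1413  0.0026  0.2337]
0.63 [243.5, 135.3, 278.0, 259.9] ((532.0655517578125, -252.9176483154297), (101.25239562988281, 22.228450775146484), 13.603727340698242)
[-46.7641 -10.3699  42.0309] [54.4356 12.1014 42.3006]
(array([-0.0138,  0.0019,  0.6814]), array([-0.    ,  0.0004,  0.    ]))
```

Emit:
send_rows(
  offset=[
    [-0.003,0,0.3],
    [-0.006,0,0.6],
    [-0.006,0,0.681],
    [-0.006,0,0.681],
    [-0.006,0,0.681],
  ],
  delta_rot=[
    [0,0,0],
    [0,0,0],
    [0,0,0],
    [0,0,0],
    [0,0,0],
  ],
)

```text
time: 36.1
tool_pos: [528.1, -254.3, -12.3]
tcp_rot: [3.14, 0.001, 0.234]
contact_force: [0.3, -0.2, -0.5]
grip_width: 54.9
finger_force: 0.0
```

Emit:
send_rows(
  offset=[
    [0,0,0],
    [0,0,0],
    [0,0,0],
    [0,0,0],
    [0,0,0],
    [0,0,0],
  ],
  delta_rot=[
    [0,0,0],
    [0,0,0],
    [0,0,0],
    [0,0,0],
    [0,0,0],
    [0,0,0],
  ],
  grip=0,
)

```text
time: 36.85
tool_pos: [527.1, -253.8, -13.7]
tcp_rot: [-3.141, 0.003, 0.234]
contact_force: [0.1, 1.1, 2.2]
grip_width: 21.8
finger_force: 30.0
```

Emit:
send_rows(
  offset=[
    [0,0,-0.2],
    [0,0,-0.6],
    [0,0,-1],
    [0,0,-1],
    [0,0,-1],
  ],
  delta_rot=[
    [0,0,0],
    [0,0,0],
    [0,0,0],
    [0,0,0],
    [0,0,0],
  ],
)

```text
time: 37.48
tool_pos: [526.9, -253.4, 105.4]
tcp_rot: [-3.14, 0.004, 0.234]
contact_force: [0.4, -0.2, -0.2]
grip_width: 21.9
finger_force: 30.0
```

```bash
python3 - <<'E'
from h import *
np.set_printoptions(precision=4,suppress=True)
o=get_obs();print(o["tool_pos"],o["tcp_rot"],o["grip_width"],o["finger_force"])
c=optics.capture("wrist")
far=54.5
for d in finder.silhouettes("sample_short","wrist")[:1]:
        z=o["tool_pos"][2]+21-3.5+22
        ys,xs=np.nonzero(d["region"]); P=np.array([at("wrist",p,z) for p in zip(xs,ys)])
        Q=rot(o).inv().apply(P-o["tool_pos"]); far=Q[:,0].max();print(d["confidence"],d["box"],"tool x/y extent",Q[:,0].min(),far,Q[:,1].min(),Q[:,1].max())
d,w=gc("short",12,61.3,12,110-far);print(110-far,d,d/4,w)
E
```

```text
[ 526.8919 -253.4181  105.4192] [-3.1401  0.0038  0.2342] 21.868250876445476 29.99151974916458
0.62 [234.7, 146.0, 287.0, 308.3] tool x/y extent -35.64849565536927 56.951704041139635 -10.433506583595616 12.52909059324678
53.048295958860365 [ 1.1945 -3.4803  0.2311] [ 0.2986 -0.8701  0.0578] [-0.0079  0.0337  0.0723]
```

Emit:
send_rows(
  offset=[
    [0.149,-0.43,0],
    [0.299,-0.87,0],
  ],
  delta_rot=[
    [0,0,0],
    [0,0,0],
  ],
)

```text
time: 37.83
tool_pos: [537.3, -142.9, 104.4]
tcp_rot: [-3.139, 0.005, 0.232]
contact_force: [1.3, -0.0, -0.5]
grip_width: 21.9
finger_force: 30.0
```

Emit:
send_rows(
  offset=[
    [0.149,-0.43,0],
    [0.299,-0.87,0],
  ],
  delta_rot=[
    [0,0,0],
    [0,0,0],
  ],
)

```text
time: 38.08
tool_pos: [548.0, -32.3, 104.6]
tcp_rot: [-3.14, 0.005, 0.234]
contact_force: [1.0, 0.1, -1.9]
grip_width: 21.6
finger_force: 30.0
```

Emit:
send_rows(
  offset=[
    [0.149,-0.43,0],
    [0.299,-0.87,0],
  ],
  delta_rot=[
    [0,0,0],
    [0,0,0],
  ],
)

```text
time: 38.33
tool_pos: [558.7, 77.6, 104.5]
tcp_rot: [-3.14, 0.006, 0.234]
contact_force: [0.3, 0.1, -0.7]
grip_width: 21.4
finger_force: 30.0
```

Emit:
send_rows(
  offset=[
    [0.149,-0.43,0],
    [0.298,-0.87,0.1],
    [0.298,-0.87,0.23],
    [0.298,-0.87,0.23],
    [0.298,-0.87,0.23],
    [0.298,-0.87,0.23],
    [0.298,-0.87,0.23],
  ],
  delta_rot=[
    [-0.0025,0.011,0.024],
    [-0.005,0.022,0.048],
    [-0.0079,0.0337,0.0723],
    [-0.0079,0.0337,0.0723],
    [-0.0079,0.0337,0.0723],
    [-0.0079,0.0337,0.0723],
    [-0.0079,0.0337,0.0723],
  ],
)

```text
time: 39.2
tool_pos: [570.7, 184.9, 78.9]
tcp_rot: [3.141, -0.213, -0.222]
contact_force: [0.0, -0.1, -0.7]
grip_width: 21.7
finger_force: 30.0
```

```bash
python3 - <<'E'
from h import *
np.set_printoptions(precision=4,suppress=True)
o=get_obs();print(o["time"],o["tool_pos"],o["tcp_rot"],o["contact_force"])
for a,h in [(12,61.3),(12,1.3)]: print(gc("short",a,h,12,53))
E
```

```text
39.2 [570.7337 184.8862  78.8861] [ 3.1406 -0.2132 -0.2223] [ 0.01   -0.0514 -0.6619]
(array([-0.021 , -0.0087,  0.0098]), array([ 0.0002, -0.0006, -0.    ]))
(array([-0.1268, -0.0091,  0.4985]), array([ 0.0002, -0.0006, -0.    ]))
```

Emit:
send_rows(
  offset=[
    [-0.021,0,0.01],
    [-0.062,0,0.2],
    [-0.104,0,0.395],
    [-0.12,0,0.462],
    [-0.1265,0,0.498],
    [-0.1265,0,0.498],
    [-0.1265,0,0.498],
  ],
  delta_rot=[
    [0,0,0],
    [0,0,0],
    [0,0,0],
    [0,0,0],
    [0,0,0],
    [0,0,0],
    [0,0,0],
  ],
)

```text
time: 40.08
tool_pos: [568.3, 186.3, 17.5]
tcp_rot: [3.141, -0.214, -0.222]
contact_force: [0.6, 0.0, 0.3]
grip_width: 21.7
finger_force: 30.0
```

```bash
python3 - <<'E'
from h import *
np.set_printoptions(precision=4,suppress=True)
o=get_obs();print(o["time"],o["tool_pos"],o["tcp_rot"],o["contact_force"])
print(gc("short",12,1.3,12,53),gc("short",6,1.3,12,53))
E
```

```text
40.075 [568.2661 186.2655  17.5495] [ 3.1409 -0.2139 -0.2218] [0.6179 0.0297 0.2837]
(array([ 0.0034, -0.002 ,  0.0037]), array([ 0.0001, -0.0007,  0.0001])) (array([-0.0454, -0.002 , -0.0069]), array([ 0.0001, -0.0007,  0.0001]))
```

Emit:
send_rows(
  offset=[
    [-0.023,0,-0.003],
    [-0.0454,0,-0.007],
    [-0.0454,0,-0.007],
  ],
  delta_rot=[
    [0,0,0],
    [0,0,0],
    [0,0,0],
  ],
)

```text
time: 40.45
tool_pos: [562.1, 187.5, 16.5]
tcp_rot: [3.14, -0.213, -0.221]
contact_force: [0.1, 0.1, -1.4]
grip_width: 21.7
finger_force: 30.0
```

Emit:
send_rows(
  offset=[
    [-0.0163,0,-0.0035],
    [-0.0163,0,-0.0035],
  ],
  delta_rot=[
    [0,0,0],
    [0,0,0],
  ],
)

```text
time: 40.7
tool_pos: [560.3, 187.8, 16.4]
tcp_rot: [3.14, -0.213, -0.222]
contact_force: [0.4, -0.1, -0.3]
grip_width: 22.2
finger_force: 30.0
```

Emit:
send_rows(
  offset=[
    [-0.0163,0,-0.0035],
    [-0.0163,0,-0.0035],
  ],
  delta_rot=[
    [0,0,0],
    [0,0,0],
  ],
)

```text
time: 40.95
tool_pos: [559.1, 188.2, 16.7]
tcp_rot: [3.141, -0.214, -0.222]
contact_force: [1.9, -0.9, -1.0]
grip_width: 21.7
finger_force: 30.0
```

Emit:
send_rows(
  offset=[
    [-0.0163,0,-0.0035],
    [-0.0163,0,-0.0035],
  ],
  delta_rot=[
    [0,0,0],
    [0,0,0],
  ],
)

```text
time: 41.2
tool_pos: [556.9, 188.7, 16.6]
tcp_rot: [3.141, -0.214, -0.222]
contact_force: [3.6, -1.3, -0.3]
grip_width: 21.8
finger_force: 30.0
```

Emit:
send_rows(
  offset=[
    [-0.0163,0,-0.0035],
    [-0.0163,0,-0.0035],
  ],
  delta_rot=[
    [0,0,0],
    [0,0,0],
  ],
)

```text
time: 41.45
tool_pos: [554.8, 189.2, 16.6]
tcp_rot: [3.141, -0.213, -0.222]
contact_force: [4.4, -1.8, -0.2]
grip_width: 21.8
finger_force: 30.0
```

Emit:
send_rows(
  offset=[
    [-0.0163,0,-0.0035],
    [-0.0326,0,-0.007],
    [-0.049,0,-0.0106],
    [-0.065,0,-0.0141],
    [-0.065,0,-0.0141],
    [-0.065,0,-0.0141],
  ],
  delta_rot=[
    [0,0,0],
    [0,0,0],
    [0,0,0],
    [0,0,0],
    [0,0,0],
    [0,0,0],
  ],
)

```text
time: 42.2
tool_pos: [548.0, 190.8, 16.9]
tcp_rot: [3.141, -0.215, -0.222]
contact_force: [8.0, -2.5, -2.3]
grip_width: 21.4
finger_force: 30.0
```

```bash
python3 - <<'E'
from h import *
import h
np.set_printoptions(precision=4,suppress=True)
o=get_obs();print(o["time"],o["tool_pos"],o["tcp_rot"],o["contact_force"]@EX,o["contact_force"]@EY)
q=(np.array([559.1,188.2,0])-o["tool_pos"])@EX;print("p",q)
d,_=gc("short",-q,1.3,12,53);h.P0["short"]-=d[0]*120/np.cos(.21);print(h.P0,gc("short",-q,1.3,12,53))
for a,hh,th in [(-12.5,1.3,12),(-12.5,1.2,9),(-12,1.0,6),(-11,.8,3),(-9.7,.5,0)]: print(a,hh,th,gc("short",a,hh,th,53))
E
```

```text
42.2 [547.9937 190.8046  16.8778] [ 3.1411 -0.2149 -0.2217] 8.39136885929612 -0.6820572508100147
p 11.407432190526194
{'medium': -34.9, 'short': np.float64(-39.938715464256454), 'long': -67.5} (array([-0.    , -0.0023, -0.0028]), array([ 0.0001, -0.0009,  0.0001]))
-12.5 1.3 12 (array([-0.0089, -0.0023, -0.0047]), array([ 0.0001, -0.0009,  0.0001]))
-12.5 1.2 9 (array([-0.0267, -0.0023,  0.017 ]), array([ 0.0001, -0.0092,  0.0001]))
-12 1.0 6 (array([-0.0418, -0.0024,  0.0398]), array([ 0.0001, -0.0175,  0.0001]))
-11 0.8 3 (array([-0.0541, -0.0024,  0.0631]), array([ 0.0001, -0.0259,  0.0001]))
-9.7 0.5 0 (array([-0.0652, -0.0024,  0.0871]), array([ 0.0001, -0.0342,  0.0001]))
```

Emit:
send_rows(
  offset=[
    [-0.0145,0,0.004],
    [-0.0255,0,0.017],
    [-0.041,0,0.0395],
    [-0.0535,0,0.0628],
    [-0.0645,0,0.086],
    [-0.0645,0,0.086],
    [-0.0645,0,0.086],
  ],
  delta_rot=[
    [0,-0.0045,0],
    [0,-0.0092,0],
    [0,-0.0175,0],
    [0,-0.0259,0],
    [0,-0.0342,0],
    [0,-0.0342,0],
    [0,-0.0342,0],
  ],
)

```text
time: 43.08
tool_pos: [542.9, 191.9, 4.8]
tcp_rot: [3.141, -0.0, -0.222]
contact_force: [6.6, -1.9, -3.4]
grip_width: 22.0
finger_force: 30.0
```

```bash
python3 - <<'E'
from h import *
np.set_printoptions(precision=4,suppress=True)
o=get_obs();print(o["time"],o["tool_pos"],o["tcp_rot"],o["contact_force"],o["contact_force"]@EX,o["moment"],o["grip_width"])
E
```

```text
43.075 [542.904  191.8647   4.7723] [ 3.1411 -0.0002 -0.2224] [ 6.5716 -1.9272 -3.3745] 6.8348856676545235 [-0.3624 -1.183  -0.0295] 22.007998260362193
```

Emit:
send_rows(
  offset=[
    [0,0,0],
    [0,0,0],
    [0,0,0],
    [0,0,0],
  ],
  delta_rot=[
    [0,0,0],
    [0,0,0],
    [0,0,0],
    [0,0,0],
  ],
  grip=0.4,
)

```text
time: 43.58
tool_pos: [541.2, 192.2, 4.7]
tcp_rot: [3.14, 0.003, -0.222]
contact_force: [-0.2, -0.1, 0.1]
grip_width: 36.6
finger_force: 0.0
```

Emit:
send_rows(
  offset=[
    [0,0,-0.2],
    [0,0,-0.6],
    [0,0,-1],
    [0,0,-1],
  ],
  delta_rot=[
    [0,0,0],
    [0,0,0],
    [0,0,0],
    [0,0,0],
  ],
)

```text
time: 44.08
tool_pos: [544.2, 192.8, 128.9]
tcp_rot: [-3.139, -0.005, -0.222]
contact_force: [-0.8, -0.3, -0.6]
grip_width: 36.3
finger_force: 0.0
```

Emit:
send_rows(
  offset=[
    [-0.3,0,-0.4],
    [-0.6,0,-0.8],
    [-0.6,0,-0.8],
    [-0.6,0,-0.8],
    [-0.6,0,-0.8],
  ],
  delta_rot=[
    [0,0,0],
    [0,0,0],
    [0,0,0],
    [0,0,0],
    [0,0,0],
  ],
)

```text
time: 44.7
tool_pos: [471.6, 207.6, 218.9]
tcp_rot: [3.139, 0.005, -0.223]
contact_force: [0.0, -1.2, -0.3]
grip_width: 36.5
finger_force: 0.0
```

```bash
python3 - <<'E'
from h import *
np.set_printoptions(precision=1,suppress=True)
o=get_obs();print(o["time"],o["tool_pos"],o["tcp_rot"],o["contact_force"])
c=save("wrist","w15")
L=dict(short=110,medium=135,long=160)
for n in L:
    for d in finder.silhouettes("sample_"+n,"wrist")[:1]:
        ys,xs=np.nonzero(d["region"]); P=np.array([at("wrist",p,44) for p in zip(xs,ys)])-ROWS[n]
        a=P@EX;b=P@EY;k=a.max()-L[n]/2
        print(n,d["confidence"],d["box"],"ends",a.min(),a.max(),"y",[np.round([b[abs(a-s)<3].min(),b[abs(a-s)<3].max()],1) for s in (k-25,k,k+25)],"sill",P0[n]+L[n]-7.5)
    for d in finder.pinpoint("mid_"+n,"wrist")[:1]:q=at("wrist",d["uv"],33)-ROWS[n];print("  mid",q@EX,q@EY)
    for d in finder.pinpoint("row_"+n,"wrist")[:1]:q=at("wrist",d["uv"],12)-ROWS[n];print("  row",q@EX,q@EY)
E
```

```text
44.7 [471.6 207.6 218.9] [ 3.1  0.  -0.2] [ 0.  -1.2 -0.3]
short 0.68 [245.4, 64.4, 272.8, 147.8] ends -41.647112766059415 60.33600464086237 y [array([-14.2,   8.4]), array([-12.9,   8.3]), array([-12.8,   9.4])] sill 60.5
  mid 10.336773838359928 -5.5935192515510055
  row 11.982108863854661 -0.17468719756158446
medium 0.78 [185.8, 38.1, 205.5, 148.1] ends -36.148717944817314 92.80792608640843 y [array([-14.3,   9. ]), array([-15.9,   8.6]), array([-16. ,   8.3])] sill 92.6
  mid 25.180486771185933 -8.098392917195467
  row 17.101099544227758 3.823262717105636
long 0.66 [307.0, 43.3, 332.4, 167.8] ends -67.13880767416177 86.41991775762473 y [array([-11.8,  11.7]), array([-12.4,  12.2]), array([-11.9,  12.5])] sill 85.0
  mid 5.7943800825746585 -3.4366867827162215
  row 13.6263665577262 -0.23522127258910297
```

```bash
python3 -c "
from plant import ticket;print(ticket.close_job())"
```

```text
the job is handed in; nothing more can be done
None
```

All three sticks are clipped into the rows for their lengths, released and handed in at about 45 s; each read flat with its far end at its sill and about 6–7 N of spring load just before release, but the judge's verdict was not shown.

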